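# Swap the rover's batteries from the shielded locker

### The job

Swap the rover's batteries: flip its switch fully over to off, take every spent block out of the rover's pockets into the return bin, then load every fresh block from the locker, which means pushing its sprung clear shield back with the hand and holding it open while you reach in, into a rover pocket of its own, rocked in until it sits flat at the bottom. When all are in, flip the switch fully back to on, with the locker's shield left closed and the tape roll, multimeter, servo and spool left where they are.

Things in the scene. Friction and masses are not known exactly. Their poses are not given: they have to be found in the camera images.
- fresh0_c (a point): fresh battery block (not always present), 60 x 38 mm and 40 mm tall, dark grey with two brass contact pads on top, 0.16 kg (varies some), the same either way round; the point is its centre, 20 mm above its underside; x = its 60 mm length, y = its 38 mm width, z up. It stands upright on the locker's floor behind the shield, its length roughly along the locker's x
- fresh1_c (a point): fresh battery block (not always present), 60 x 38 mm and 40 mm tall, dark grey with two brass contact pads on top, 0.16 kg (varies some), the same either way round; the point is its centre, 20 mm above its underside; x = its 60 mm length, y = its 38 mm width, z up. It stands upright on the locker's floor behind the shield, its length roughly along the locker's x
- fresh2_c (a point): fresh battery block (not always present), 60 x 38 mm and 40 mm tall, dark grey with two brass contact pads on top, 0.16 kg (varies some), the same either way round; the point is its centre, 20 mm above its underside; x = its 60 mm length, y = its 38 mm width, z up. It stands upright on the locker's floor behind the shield, its length roughly along the locker's x
- spent0_c (a point): spent battery block (not always present), looks the same as the fresh ones but sits in rover pocket0 at the start; 60 x 38 mm and 40 mm tall, dark grey with two brass contact pads on top, 0.16 kg (varies some), the same either way round; the point is its centre, 20 mm above its underside; x = its 60 mm length, y = its 38 mm width, z up
- spent1_c (a point): spent battery block (not always present), looks the same as the fresh ones but sits in rover pocket2 at the start; 60 x 38 mm and 40 mm tall, dark grey with two brass contact pads on top, 0.16 kg (varies some), the same either way round; the point is its centre, 20 mm above its underside; x = its 60 mm length, y = its 38 mm width, z up
- locker: fixed battery locker, a grey tray 130 x 340 mm. Origin: on the table under the shield's hinge line, mid-length; x away from its open front (front is -x), y along the hinge, z up. Floor 6 mm above the table, x -0.115 to 0.010; rim at front and ends only 14 mm high; no rear wall but the shield itself
- shield (a joint): sprung clear shield, a panel 160 mm from hinge to free edge, 310 mm wide, 4 mm thick. 0 = closed: from the hinge it leans up and out over the blocks to the open front, 65 degrees above level; grows (rad) as it is pushed back from the front, 0.44 = upright, stop 1.05. Light spring and weight close it (about 2 N at the edge, square to the panel); it never stays open by itself
- shield_edge (a point): middle of the shield's free edge, a 12 mm aluminium bar; closed, it is 68 mm in front of the hinge line, 160 mm above the table, with open room below it: a hand coming in low from the front, at grasping height, pushes the edge back with the wrist; when the hand backs out the same way the shield follows it shut
- shield_hinge (a point): middle of the shield's hinge line, 15 mm above the table; axes as the locker
- pocket0 (a point): rover battery pocket 0, centre of its mouth, flush with the deck (70 mm above the table). Pocket 62.5 x 40.5 mm (x = length, along the rover; y = width), 14 mm deep, its edge bevelled by 3 mm; a block seated flat in it has its centre 6 mm above the mouth. Pocket centres are 75 mm apart along the rover's x (0, 1, 2 towards +x)
- pocket1 (a point): rover battery pocket 1, centre of its mouth, flush with the deck (70 mm above the table). Pocket 62.5 x 40.5 mm (x = length, along the rover; y = width), 14 mm deep, its edge bevelled by 3 mm; a block seated flat in it has its centre 6 mm above the mouth. Pocket centres are 75 mm apart along the rover's x (0, 1, 2 towards +x)
- pocket2 (a point): rover battery pocket 2, centre of its mouth, flush with the deck (70 mm above the table). Pocket 62.5 x 40.5 mm (x = length, along the rover; y = width), 14 mm deep, its edge bevelled by 3 mm; a block seated flat in it has its centre 6 mm above the mouth. Pocket centres are 75 mm apart along the rover's x (0, 1, 2 towards +x)
- rover: small four-wheeled rover, fixed in place: plywood deck 340 x 120 mm, 70 mm above the table. Origin: on the table under the deck's centre; x along its length (away from the robot), z up. Pockets at x = -0.110, -0.035, +0.040; the switch stands at x = +0.135 in the middle of the deck's width
- switch (a joint): the rover's drive switch, a 50 mm toggle lever with a black ball (26 mm) on a 50 x 70 x 25 mm block on the deck (block top 95 mm above the table), pivot 92 mm above the table. 0 = off, leaning to the rover's -y side; swings about the rover's x to 1.0 rad = on, leaning to the rover's +y side. Light (a newton or two at the ball), stays where it is left; starts on
- switch_tip (a point): centre of the switch's ball, about 136 mm above the table
- bin: grey open return bin, fixed, 170 x 130 mm outside, 35 mm high, walls and floor 4 to 5 mm. Origin: centre of its underside; x along the 170 mm side, z up
- tape: bystander: roll of white tape lying flat, 84 mm across, 20 mm high; origin at its underside centre
- meter: bystander: hand multimeter lying flat, 130 x 70 x 32 mm; origin at its underside centre
- servo: bystander: small black servo motor, 40 x 20 x 36 mm; origin at its underside centre
- spool: bystander: small grey spool, 60 mm across, 40 mm high; origin at its underside centre
Things that resemble listed ones, but are neither listed nor needed, are in the scene too. Leave any red look-alike of the part that bears fresh2_c alone.

How it is judged:
By the outcome, as a careful person would: the job done as asked, in the order asked, and still so for the second after the job is handed in, with the robot touching nothing.
Of fresh0, fresh1, fresh2 only 2 to 3 are there at a start; the rules pass over those that are not, and their reading is None.
Of spent0, spent1 only 1 to 2 are there at a start; the rules pass over those that are not, and their reading is None.
At some moment in a run one of fresh0, fresh1, fresh2 may be knocked a few centimetres aside while the robot is not near it.
It also fails if it takes over 210 s, if anything falls off the work surface, if the arm or the gripper's body presses on something with over 40 N, if the wrist force passes 120 N, or if a joint passes its speed limit or range.

### The arm

A 6-joint arm with a two-finger parallel gripper is mounted at the origin on the work surface. World frame = base frame: x ahead of the robot, y to its left, z up, the work surface at z = 0. Lengths are in m, angles in rad, forces in N, time in s.
With the tool pointing down it reaches from about 0.225 to 0.725 m from the base axis. Payload 3.1 kg.
Tool frame: the origin (TCP) lies at the very end of the fingers, on their centre line; the grasp point (between the pads) lies 19 mm behind it (env.pinch_z is the z of the grasp point in the tool frame, in m); z points along the fingers, x is the direction in which the jaws open and shut, and the axes are right-handed (so a half turn about z gives the same grasp; the last joint's range is limited). The gripper opens to 85 mm and grips with 20 to 120 N. Pads are 22 mm wide; open, the fingers measure 114 mm over their backs; the gripper's body (76 mm by 85 mm) begins 54 mm behind the grasp point. The pads swing forward as they close: fully open they stand 13 mm farther back than shut.
Start: joints at [-1.458, 0.048, 0.099, 1.622, 0, 1.443], TCP at [0.125, -0.51, 0.231] pointing down, gripper open.
Joint ranges: [-2.91, 2.91], [-0.99, 1.94], [-1.21, 1.42], [-2.12, 2.29], [-1.49, 1.47], [-3.14, 3.14]. Speed limits (rad/s): [2.79, 2.79, 3.14, 3.14, 3.14, 3.14].

### API

Orientations are given as a rotation vector (axis times angle).
In Python, from workcell import env, optics, job gives the robot as it stands.
- The arm moves only by the tool move_arm, never from a script. Its argument "motion" is a list of rows, each an object of numbers: "dx", "dy", "dz": the shift along the world's x, y, z in mm; "turn": the turn about the world's z in rad; "hand": the gripper's target within -1 to 1 (fully open at 1, half-way at 0, shut at -1). A call has exactly 8 rows; each row is the pose to reach, as a shift and turn from the pose measured when the call began; what a row does not reach only later rows make up. A row lasts 1/12 s, in which the tool goes at most 41.7 mm and 7.16 degrees, less where a joint would pass 70% of its speed; a pose out of reach is approached as far as the arm can. A call with a gripper value outside its range is refused whole. The fingers move at their own pace and stop on an object; "newtons" is the grip in N (left out, the last holds). Time passes only in rows, so rows that repeat a pose let the fingers close, or fill a call up. It gives the time, the measured TCP pose, the force and the opening at its end, in the units of the state.
- env.read_state(): the state, without advancing time (a new reading comes with each control period).
- optics.read_camera(name): name is "scene" or "side" or "wrist"; returns the picture (480x640x3 uint8, blue, green, red); there is no depth.
- optics.camera_model(name): a dict with "K" (3x3 intrinsics, pixels), "eye" and "orientation" of the camera in the world. Camera axes: x right, y up, looking along -z (the intrinsics and any distortion apply to the point x, -y, -z); pixel columns grow to the right and rows downward; lengths in m; the calibration is good to about 2 mm. A picture is of the moment at which its call begins: read the wrist's pose just before it. camera_model takes no time and is no camera call; for the wrist camera it gives the pose at the moment of the call.
- job.hand_in(): hands the job in, once; it reports no verdict.
The state is a dict: "time": time; "joints": joint angles; "dq": joint speeds; "tau": joint torques, N m; "ee_pos": TCP position; "tool_rot": TCP orientation; "contact_force": force on the tool from outside, world axes, zero at the start; "wrist_torque": the same for the moment, N m; "opening": opening from 0.0 (shut) to 1.0 (fully open).
Only numpy, scipy, OpenCV 4.12 (cv2) and the standard library are available. Lean on these libraries where they do the work, as an engineer would, in place of code of your own. Each camera call takes 0.05 s, during which the arm holds its last target.

## Working session

There is one attempt and no reset: what is moved stays moved. The work goes in short steps, Python scripts to look and compute and a tool call to move; the robot and the scene stay as the last step left them, time stands still between calls to the robot, and variables do not carry over. Pictures are saved under pics/ and viewed, and the job is handed in when it is done.

Besides the shell and the picture viewer there is one more tool, called after "Emit:" as name(argument=value, ...) on one line, values as JSON. move_arm: Moves the arm, as the interface text tells. Its arguments: {"type":"object","properties":{"motion":{"type":"array"},"newtons":{"type":"number"}},"required":["motion"]}

```bash
ls; mkdir -p pics
python3 - <<'E'
from workcell import env, optics, job
import cv2
s=env.read_state(); print(s); print(env.pinch_z)
for n in ("scene","side","wrist"):
    m=optics.camera_model(n); print(n,m)
    cv2.imwrite(f"pics/{n}0.png",optics.read_camera(n))
E
```

```text
pics
{'time': 0.0, 'joints': array([-1.45778752e+00,  4.87435090e-02,  9.75386842e-02,  1.62201487e+00,
       -2.28445122e-05,  1.44296830e+00]), 'dq': array([-0.00157683,  0.00149853,  0.00083245, -0.00168906,  0.00092362,
       -0.00045241]), 'tau': array([-2.28838158e-03, -3.38785601e+01,  3.20013177e+01,  2.06560601e-02,
       -3.47774521e-04, -1.15156578e-06]), 'ee_pos': array([ 0.12511431, -0.50921563,  0.2300913 ]), 'tool_rot': array([-2.47086456,  1.93744236,  0.00269576]), 'contact_force': array([-0.27182129,  0.17412188,  0.33339208]), 'wrist_torque': array([-0.02649969,  0.03751348,  0.01634485]), 'opening': 0.9992480001972885}
-0.0187
scene {'K': array([[501.42366554,   0.        , 318.41369013],
       [  0.        , 501.42366554, 240.70094555],
       [  0.        ,   0.        ,   1.        ]]), 'eye': array([ 0.97468004, -0.81446452,  0.85288228]), 'orientation': array([0.88942233, 0.24261366, 0.45095787])}
side {'K': array([[439.52972908,   0.        , 314.1594449 ],
       [  0.        , 439.52972908, 243.29906415],
       [  0.        ,   0.        ,   1.        ]]), 'eye': array([0.37597216, 0.84708319, 0.83877388]), 'orientation': array([ 0.09689587, -1.24015205, -2.71086715])}
wrist {'K': array([[335.3038824 ,   0.        , 317.33031339],
       [  0.        , 335.3038824 , 243.73849922],
       [  0.        ,   0.        ,   1.        ]]), 'eye': array([ 0.19877996, -0.49165082,  0.37081666]), 'orientation': array([-0.24857738,  0.19845875, -1.31905827])}
```

View pics/scene0.png

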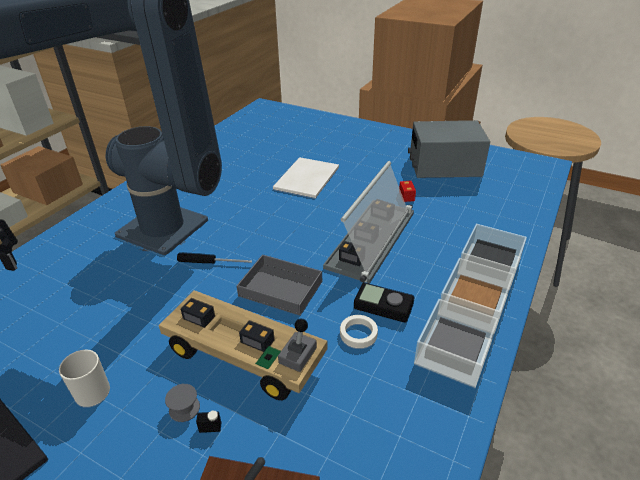

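View pics/side0.png

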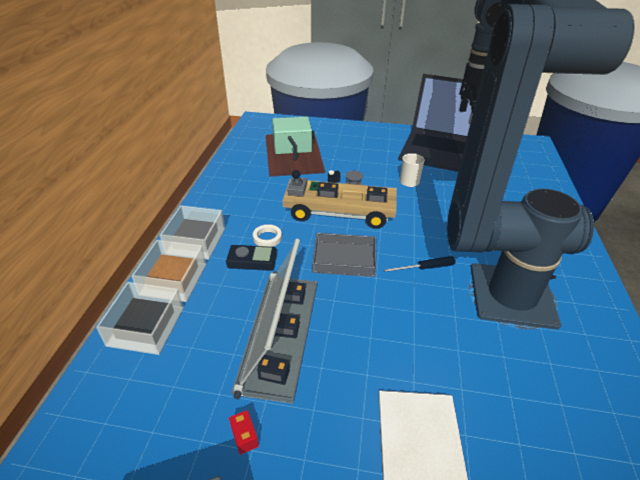

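View pics/wrist0.png

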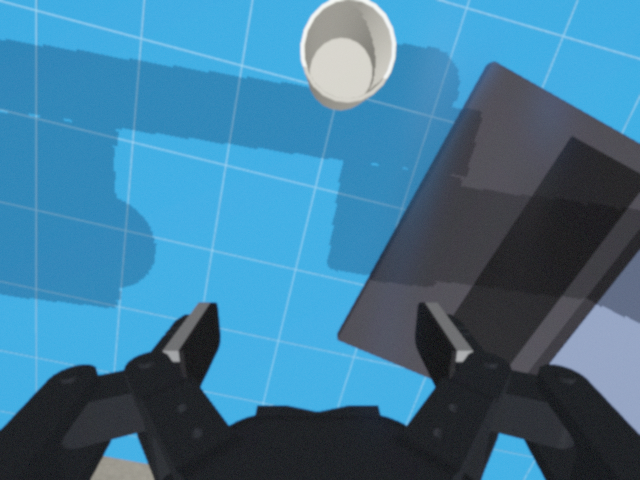

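```bash
cat > h.py <<'E'
from workcell import env, optics, job
import cv2, numpy as np
from scipy.spatial.transform import Rotation as R
def ray(m,u,v):
    K=m["K"]; d=np.array([(u-K[0,2])/K[0,0],-(v-K[1,2])/K[1,1],-1.])
    return m["eye"],R.from_rotvec(m["orientation"]).as_matrix()@d
def onz(m,u,v,z):
    e,d=ray(m,u,v); return e+d*(z-e[2])/d[2]
def proj(m,P):
    P=np.atleast_2d(P); c=(P-m["eye"])@R.from_rotvec(m["orientation"]).as_matrix()
    K=m["K"]; return np.c_[K[0,0]*c[:,0]/-c[:,2]+K[0,2],K[1,1]*-c[:,1]/-c[:,2]+K[1,2]]
def tri(obs):
    A=[];b=[]
    for m,u,v in obs:
        e,d=ray(m,u,v); d/=np.linalg.norm(d); M=np.eye(3)-np.outer(d,d); A.append(M); b.append(M@e)
    return np.linalg.lstsq(np.vstack(A),np.hstack(b),rcond=None)[0]
def crop(src,x0,y0,w,h,s,out):
    im=cv2.imread(src) if isinstance(src,str) else src
    cv2.imwrite(out,cv2.resize(im[y0:y0+h,x0:x0+w],None,fx=s,fy=s,interpolation=cv2.INTER_CUBIC))
E
python3 - <<'E'
from h import *
crop("pics/scene0.png",150,230,200,170,4,"pics/s_rov.png")
crop("pics/scene0.png",310,150,120,150,4,"pics/s_loc.png")
crop("pics/side0.png",220,160,200,150,4,"pics/d_rov.png")
crop("pics/side0.png",220,220,130,190,3,"pics/d_loc.png")
E
```

```text
(no output)
```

View pics/s_rov.png

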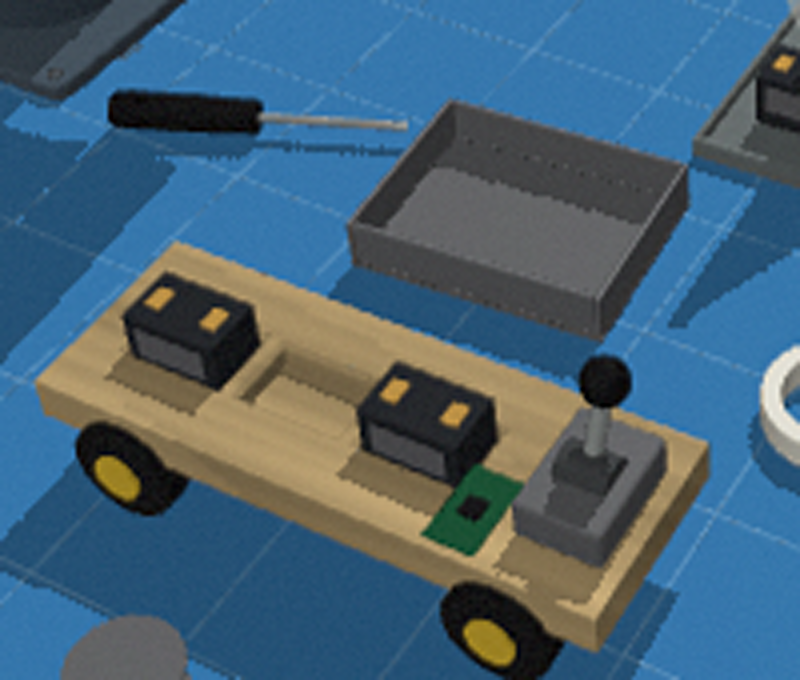

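View pics/s_loc.png

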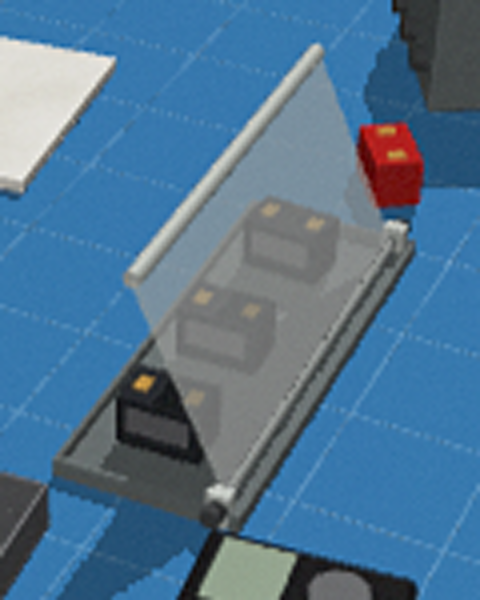

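View pics/d_rov.png

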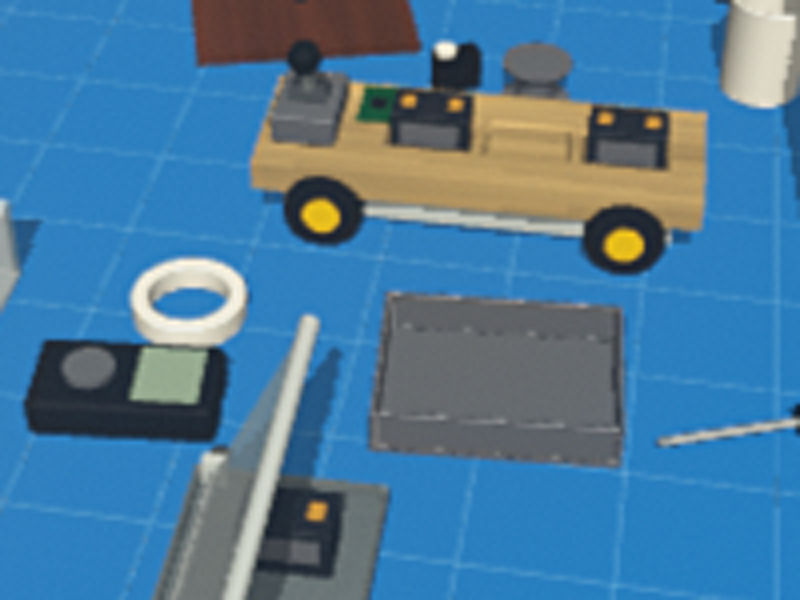

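View pics/d_loc.png

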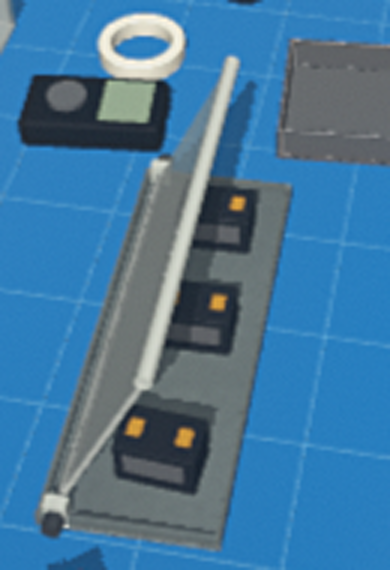

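```bash
cat > fit.py <<'E'
from h import *
from scipy.optimize import least_squares
ms={n:optics.camera_model(n) for n in("scene","side")}
def T(p,P):
    c,s=np.cos(p[2]),np.sin(p[2]); P=np.asarray(P,float)
    return np.c_[p[0]+c*P[:,0]-s*P[:,1],p[1]+s*P[:,0]+c*P[:,1],P[:,2]]
def fit(obs,p0):
    def f(p):
        r=[]
        for cam,P,uv in obs: r.append((proj(ms[cam],T(p,P))-uv).ravel())
        return np.hstack(r)
    r=least_squares(f,p0,loss="soft_l1"); return r.x,r.fun
E
python3 - <<'E'
from fit import *
rv,fr=fit([("scene",[[-.17,.06,.07],[-.17,-.06,.07],[.17,.06,.07],[.17,-.06,.07]],np.array([[193.75,290.75],[159.5,326.25],[327.5,341.75],[299.25,385.5]])),
 ("side",[[-.17,-.06,.07],[.17,.06,.07]],np.array([[397,188],[283,199.5]]))],[.45,-.2,0])
print("rover",rv,fr.round(1))
lk,fl=fit([("scene",[[-.115,-.17,.014],[.015,-.17,.014],[.015,.17,.014]],np.array([[323.75,266.25],[367.5,281],[413.25,211.25]])),
 ("side",[[-.115,-.17,.014],[-.115,.17,.0]],np.array([[317,281.7],[292.7,402.7]]))],[.5,.2,0])
print("locker",lk,fl.round(1))
bn,fb=fit([("scene",[[-.085,.065,.035],[.085,.065,.035],[.085,-.065,.035],[-.085,-.065,.035]],np.array([[263.75,255],[322.5,271.25],[300,305],[237.5,287]]))],[.45,0,0])
print("bin",bn,fb.round(1))
print("edge", T(lk,[[-.068,0,.16]]), "switch",tri([(ms["scene"],150+604/4,230+382/4),(ms["side"],220+304/4,160+57/4)]))
np.savez("poses.npz",rv=rv,lk=lk,bn=bn)
# overlay
for n in ms:
    im=cv2.imread(f"pics/{n}0.png")
    def pl(p,P): cv2.polylines(im,[np.round(proj(ms[n],T(p,P))*16).astype(int)],True,(0,255,0),1,cv2.LINE_AA,4)
    pl(rv,[[-.17,.06,.07],[-.17,-.06,.07],[.17,-.06,.07],[.17,.06,.07]])
    for x in(-.11,-.035,.04):
        z=.096 if x!=-.035 else .07
        pl(rv,[[x-.03,.019,z],[x-.03,-.019,z],[x+.03,-.019,z],[x+.03,.019,z]])
    pl(bn,[[-.085,.065,.035],[.085,.065,.035],[.085,-.065,.035],[-.085,-.065,.035]])
    pl(lk,[[-.115,-.17,.014],[.015,-.17,.014],[.015,.17,.014],[-.115,.17,.014]])
    pl(lk,[[0,-.155,.015],[0,.155,.015],[-.068,.155,.16],[-.068,-.155,.16]])
    x0,y0=(150,150) if n=="scene" else (200,150)
    crop(im,x0,y0,270,250,2.9,f"pics/ov_{n}.png")
E
```

```text
rover [ 0.48633353 -0.27711755  0.02105769] [ 0.1 -0.4 -1.4 -0.7  0.  -0.7 -0.3  0.1 -1.8 -0.9 -1.7 -0.6]
locker [0.61268717 0.22211669 0.01760984] [-1.9 -1.7  1.  -1.6  0.1 -1.3 -0.1 -1.7 -0.4 -0.9]
bin [ 0.44814859 -0.06411663  0.07690646] [-0.8 -0.4  0.8  0.1  0.6  0.9 -0.8 -0.8]
edge [[0.54469772 0.22091928 0.16      ]] switch [ 0.61769394 -0.25361423  0.13617178]
```

View pics/ov_scene.png

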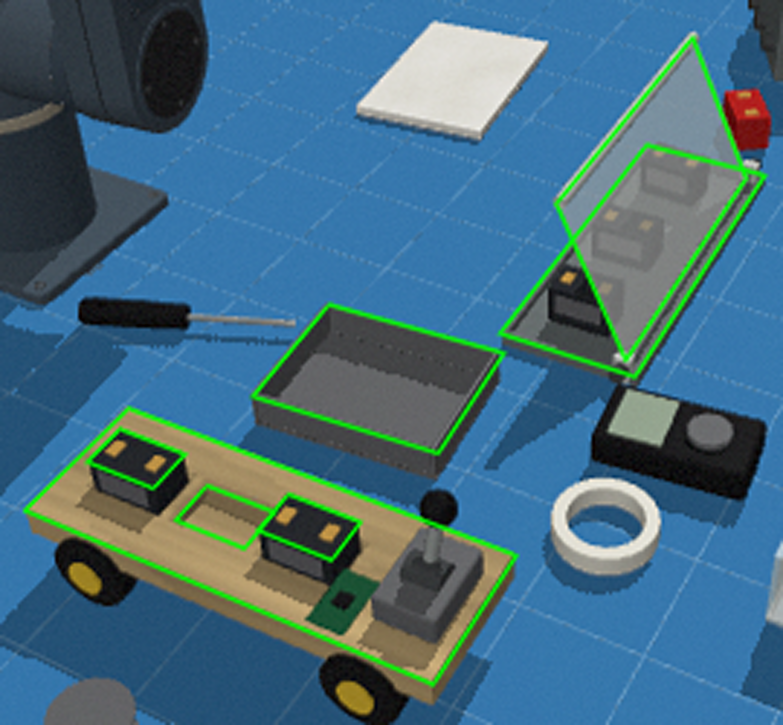

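View pics/ov_side.png

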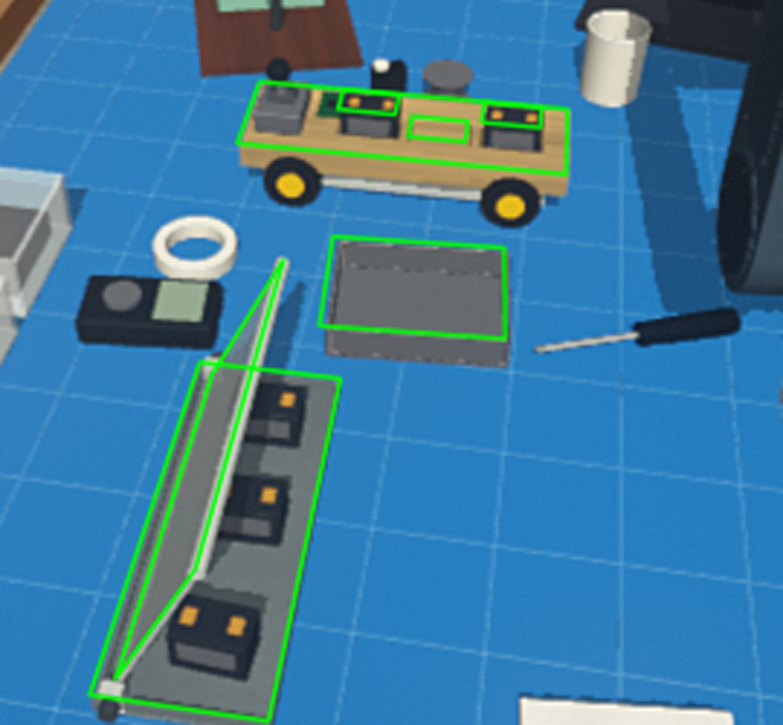

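Run:
```python
from fit import *
z=np.load("poses.npz"); lk=z["lk"]; rv=z["rv"]
def pads(cam,off,s,a,b,Z=.046):
    P=[onz(ms[cam],off[0]+p[0]/s,off[1]+p[1]/s,Z) for p in(a,b)]
    c=(P[0]+P[1])/2; d=P[1]-P[0]; return c.round(4),np.linalg.norm(d[:2]).round(4),np.arctan2(d[1],d[0]).round(3)
o=(310,150)
for a,b in (((269,208),(315,223)),((203,297),(251,310)),((144,382),(195,398))): 
    c=pads("scene",o,4,a,b); print(c)
print(pads("side",(220,220),3,(135,427),(184,437)))
o=(150,230)
for a,b in (((160,298),(215,319)),((396,391),(456,416))): print("spent",pads("scene",o,4,a,b,.096))
print(T(rv,[[-.11,0,.07],[-.035,0,.07],[.04,0,.07],[.135,0,.07]]))
s=env.read_state(); M=R.from_rotvec(s["tool_rot"]).as_matrix(); print(M.round(3)); 
m=optics.camera_model("wrist"); print("cam in tool",M.T@(m["eye"]-s["ee_pos"]), "j",s["joints"].round(3), s['time'])
```

```text
(array([0.5492, 0.3369, 0.046 ]), np.float64(0.0373), np.float64(-0.088))
(array([0.5514, 0.2164, 0.046 ]), np.float64(0.0353), np.float64(0.027))
(array([0.5571, 0.1128, 0.046 ]), np.float64(0.0364), np.float64(-0.003))
(array([0.5454, 0.3387, 0.046 ]), np.float64(0.0356), np.float64(3.089))
spent (array([ 0.3762, -0.2782,  0.096 ]), np.float64(0.0362), np.float64(0.032))
spent (array([ 0.5265, -0.2757,  0.096 ]), np.float64(0.0362), np.float64(-0.0))
[[ 0.37635792 -0.27943373  0.07      ]
 [ 0.45134129 -0.27785452  0.07      ]
 [ 0.52632466 -0.27627531  0.07      ]
 [ 0.6213036  -0.27427497  0.07      ]]
[[ 0.238 -0.971 -0.   ]
 [-0.971 -0.238  0.002]
 [-0.002 -0.    -1.   ]]
cam in tool [ 1.32812078e-04 -7.57722281e-02 -1.40570732e-01] j [-1.458  0.049  0.098  1.622  0.     1.443] 0.15
```

Emit:
move_arm(motion=[{"dx": 30,"dy": 18,"dz": 0,"turn": 0.12,"hand": -1},{"dx": 70,"dy": 42,"dz": 0,"turn": 0.24,"hand": -1},{"dx": 105,"dy": 63,"dz": 0,"turn": 0.36,"hand": -1},{"dx": 140,"dy": 85,"dz": 0,"turn": 0.48,"hand": -1},{"dx": 175,"dy": 106,"dz": 0,"turn": 0.6,"hand": -1},{"dx": 210,"dy": 127,"dz": 0,"turn": 0.72,"hand": -1},{"dx": 245,"dy": 149,"dz": 0,"turn": 0.84,"hand": -1},{"dx": 280,"dy": 170,"dz": 0,"turn": 0.96,"hand": -1}], newtons=60)

```text
time: 0.82
ee_pos: [0.4057, -0.3382, 0.2301]
tool_rot: [-3.089, 0.569, 0.003]
contact_force: [0.4, -1.3, 0.9]
opening: -0.0
```

Emit:
move_arm(motion=[{"dx": 30,"dy": 20,"dz": 0,"turn": 0.12,"hand": -1},{"dx": 60,"dy": 40,"dz": 0,"turn": 0.24,"hand": -1},{"dx": 90,"dy": 60,"dz": 0,"turn": 0.36,"hand": -1},{"dx": 120,"dy": 80,"dz": 0,"turn": 0.48,"hand": -1},{"dx": 150,"dy": 100,"dz": 0,"turn": 0.6,"hand": -1},{"dx": 180,"dy": 115,"dz": 0,"turn": 0.72,"hand": -1},{"dx": 205,"dy": 130,"dz": 0,"turn": 0.84,"hand": -1},{"dx": 213,"dy": 133,"dz": 0,"turn": 0.96,"hand": -1}])

```text
time: 1.48
ee_pos: [0.6216, -0.2018, 0.2283]
tool_rot: [-2.997, -0.937, 0.003]
contact_force: [-1.2, -0.7, -0.0]
opening: -0.002
```

Emit:
move_arm(motion=[{"dx": 0,"dy": 0,"dz": 0,"turn": 0.12,"hand": -1},{"dx": 0,"dy": 0,"dz": 0,"turn": 0.24,"hand": -1},{"dx": 0,"dy": 0,"dz": -20,"turn": 0.36,"hand": -1},{"dx": 0,"dy": 0,"dz": -40,"turn": 0.48,"hand": -1},{"dx": 0,"dy": 0,"dz": -60,"turn": 0.6,"hand": -1},{"dx": 0,"dy": 0,"dz": -80,"turn": 0.72,"hand": -1},{"dx": 0,"dy": 0,"dz": -100,"turn": 0.84,"hand": -1},{"dx": 0,"dy": 0,"dz": -107,"turn": 1.0,"hand": -1}])

```text
time: 2.15
ee_pos: [0.6193, -0.2008, 0.1164]
tool_rot: [-2.209, -2.223, 0.008]
contact_force: [0.1, 0.4, -0.9]
opening: -0.001
```

Run:
```python
from h import *
s=env.read_state();M=R.from_rotvec(s["tool_rot"]).as_matrix();print(s['time'],s['ee_pos'],np.arctan2(M[1,0],M[0,0]),s['joints'].round(2),s['contact_force'])
cv2.imwrite("pics/w1.png",optics.read_camera("wrist"))
crop(optics.read_camera("scene"),150,200,250,200,3,"pics/s1.png")
```

```text
2.15 [ 0.61926584 -0.20078664  0.11638271] 1.5771255003165197 [-0.42  0.39  0.27  1.46 -0.   -0.42] [ 0.06330725  0.38495324 -0.87900459]
```

View pics/w1.png

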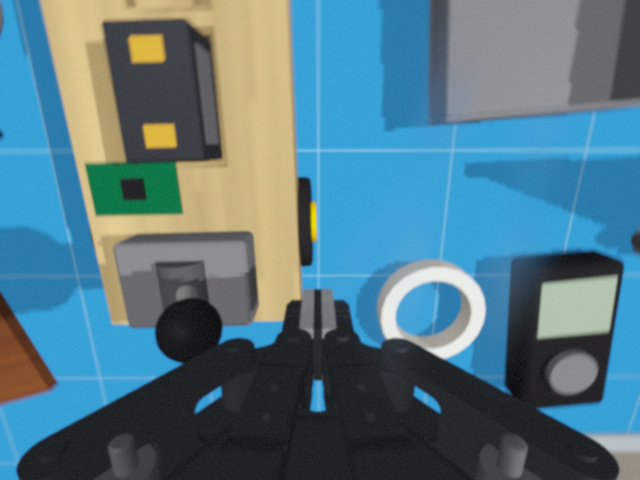

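View pics/s1.png

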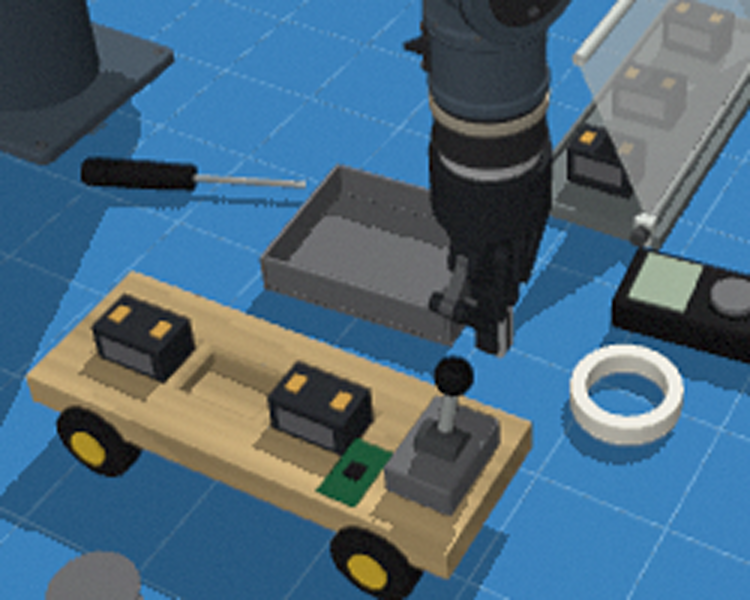

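Emit:
move_arm(motion=[{"dx": 0,"dy": -15,"dz": 2,"turn": 0.01,"hand": -1},{"dx": 0,"dy": -25,"dz": 2,"turn": 0.01,"hand": -1},{"dx": 0,"dy": -33,"dz": 2,"turn": 0.01,"hand": -1},{"dx": 0,"dy": -41,"dz": 2,"turn": 0.01,"hand": -1},{"dx": 0,"dy": -49,"dz": 2,"turn": 0.01,"hand": -1},{"dx": 0,"dy": -57,"dz": 2,"turn": 0.01,"hand": -1},{"dx": 0,"dy": -64,"dz": 2,"turn": 0.01,"hand": -1},{"dx": 0,"dy": -68,"dz": 2,"turn": 0.01,"hand": -1}])

```text
time: 2.92
ee_pos: [0.6196, -0.27, 0.1193]
tool_rot: [-2.207, -2.226, 0.007]
contact_force: [2.0, 5.8, 0.3]
opening: -0.002
```

Run:
```python
from h import *
s=env.read_state();print(s['time'],s['ee_pos'],s['contact_force'])
crop(optics.read_camera("side"),220,140,200,150,4,"pics/d2.png")
```

```text
2.9167 [ 0.61956738 -0.26997866  0.1192894 ] [2.03008516 5.81836694 0.3123795 ]
```

View pics/d2.png

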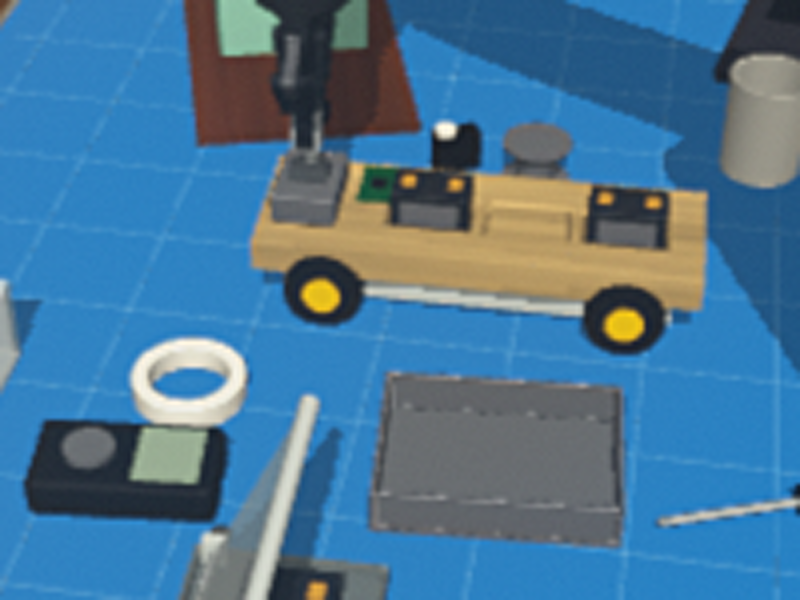

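Emit:
move_arm(motion=[{"dx": 0,"dy": -2,"dz": 0,"turn": 0,"hand": -1},{"dx": 0,"dy": -3,"dz": 0,"turn": 0,"hand": -1},{"dx": 0,"dy": -4,"dz": 0,"turn": 0,"hand": -1},{"dx": 0,"dy": -4,"dz": 0,"turn": 0,"hand": -1},{"dx": 0,"dy": -4,"dz": 0,"turn": 0,"hand": -1},{"dx": 0,"dy": -4,"dz": 0,"turn": 0,"hand": -1},{"dx": 0,"dy": -4,"dz": 0,"turn": 0,"hand": -1},{"dx": 0,"dy": -4,"dz": 0,"turn": 0,"hand": -1}])

```text
time: 3.63
ee_pos: [0.6195, -0.2699, 0.1192]
tool_rot: [-2.2, -2.225, -0.001]
contact_force: [0.5, 8.5, 2.4]
opening: -0.001
```

Emit:
move_arm(motion=[{"dx": 0,"dy": 10,"dz": 0,"turn": 0,"hand": -1},{"dx": 0,"dy": 12,"dz": 40,"turn": 0.01,"hand": -1},{"dx": 0,"dy": 10,"dz": 75,"turn": 0.01,"hand": 0},{"dx": -30,"dy": 5,"dz": 80,"turn": 0.01,"hand": 0.5},{"dx": -60,"dy": 0,"dz": 80,"turn": 0.01,"hand": 0.5},{"dx": -85,"dy": -5,"dz": 80,"turn": 0.01,"hand": 0.5},{"dx": -93,"dy": -6,"dz": 80,"turn": 0.01,"hand": 0.5},{"dx": -93,"dy": -6,"dz": 80,"turn": 0.01,"hand": 0.5}])

```text
time: 4.3
ee_pos: [0.5248, -0.2765, 0.1996]
tool_rot: [-2.192, -2.234, 0.002]
contact_force: [0.6, 0.0, 0.5]
opening: 0.747
```

Run:
```python
from h import *
s=env.read_state();M=R.from_rotvec(s["tool_rot"]).as_matrix();print(s['time'],s['ee_pos'],np.arctan2(M[1,0],M[0,0]),s['opening'],s['contact_force'])
np.savez("w3.npz",**optics.camera_model("wrist"))
cv2.imwrite("pics/w3.png",optics.read_camera("wrist"))
a=optics.read_camera("scene")[200:400,150:400];
cv2.imwrite("pics/s3.png",cv2.resize(a,None,fx=3,fy=3,interpolation=cv2.INTER_CUBIC))
```

```text
4.3 [ 0.52478437 -0.27647674  0.19957745] 1.5898634489646601 0.7474368708757387 [0.59000522 0.0086736  0.52202435]
```

View pics/w3.png

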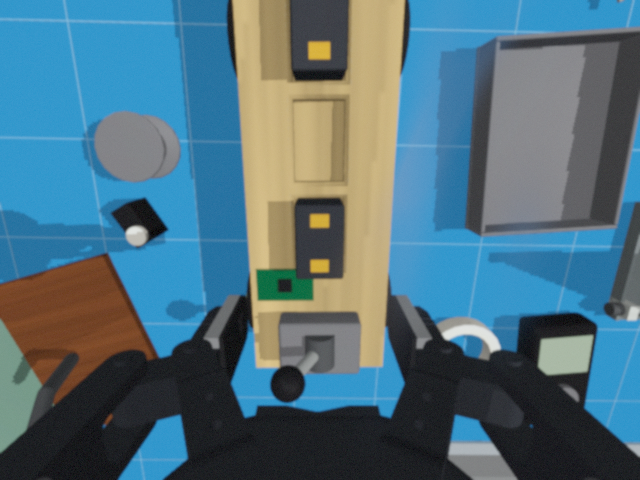

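View pics/s3.png

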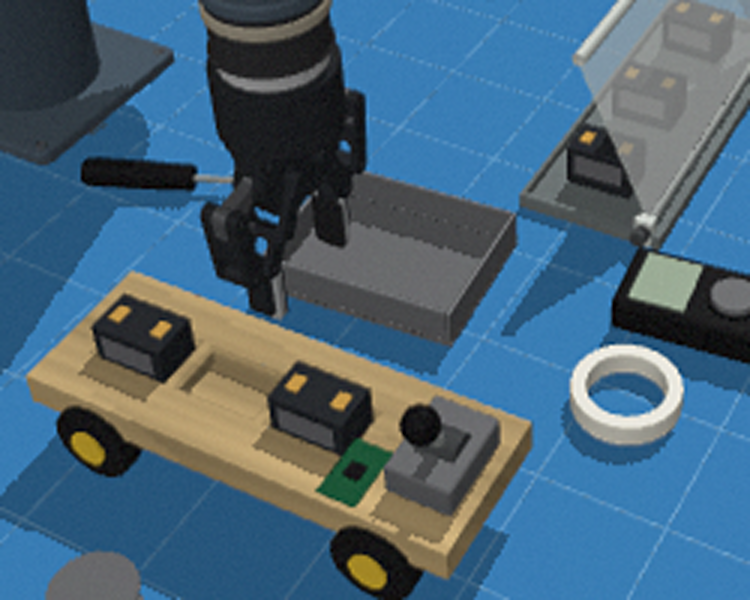

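Run:
```python
from h import *
m=dict(np.load("w3.npz"))
a,b=onz(m,319.5,221,.096),onz(m,319.5,266,.096); print((a+b)/2,a-b)
for p in((293,97),(348,97),(346,184),(291,184)): print(onz(m,*p,.07))
print("ball",onz(m,288,383,.136))
```

```text
[ 0.52550825 -0.27366036  0.096     ] [-0.03573052 -0.00075637  0.        ]
[ 0.41932127 -0.29528047  0.07      ]
[ 0.41848379 -0.25426202  0.07      ]
[ 0.48279494 -0.25295078  0.07      ]
[ 0.4836031  -0.29695863  0.07      ]
ball [ 0.61927739 -0.29513718  0.136     ]
```

Emit:
move_arm(motion=[{"dx": 1,"dy": 1.5,"dz": -30,"turn": 0,"hand": 0.5},{"dx": 1,"dy": 1.5,"dz": -60,"turn": 0,"hand": 0.5},{"dx": 1,"dy": 1.5,"dz": -85,"turn": 0,"hand": 0.5},{"dx": 1,"dy": 1.5,"dz": -105,"turn": 0,"hand": 0.5},{"dx": 1,"dy": 1.5,"dz": -117,"turn": 0,"hand": 0.5},{"dx": 1,"dy": 1.5,"dz": -124,"turn": 0,"hand": 0.4},{"dx": 1,"dy": 1.5,"dz": -124,"turn": 0,"hand": -0.2},{"dx": 1,"dy": 1.5,"dz": -124,"turn": 0,"hand": -0.5}], newtons=40)

```text
time: 5.07
ee_pos: [0.5286, -0.2745, 0.0757]
tool_rot: [-2.19, -2.237, -0.001]
contact_force: [-1.8, 1.2, 2.9]
opening: 0.431
```

Emit:
move_arm(motion=[{"dx": 0,"dy": 0,"dz": 0,"turn": 0,"hand": -0.8},{"dx": 0,"dy": 0,"dz": 0,"turn": 0,"hand": -0.8},{"dx": 0,"dy": 0,"dz": 0,"turn": 0,"hand": -0.8},{"dx": 0,"dy": 0,"dz": 0,"turn": 0,"hand": -0.8},{"dx": 0,"dy": 0,"dz": 5,"turn": 0,"hand": -0.8},{"dx": 0,"dy": 0,"dz": 12,"turn": 0,"hand": -0.8},{"dx": 0,"dy": 0,"dz": 20,"turn": 0,"hand": -0.8},{"dx": 0,"dy": 0,"dz": 30,"turn": 0,"hand": -0.8}])

```text
time: 5.73
ee_pos: [0.5285, -0.2744, 0.1065]
tool_rot: [-2.19, -2.237, -0.001]
contact_force: [0.5, 0.3, -2.0]
opening: 0.43
```

```bash
cat >> h.py <<'E'
def snap(tag,cams=("wrist",)):
    s=env.read_state();M=R.from_rotvec(s["tool_rot"]).as_matrix();print(s['time'],s['ee_pos'].round(4),"yaw",np.arctan2(M[1,0],M[0,0]).round(4),"op",s['opening'].round(3),s['contact_force'].round(1))
    for c in cams:
        np.savez(f"{c[0]}_{tag}.npz",**optics.camera_model(c))
        cv2.imwrite(f"pics/{c}_{tag}.png",optics.read_camera(c))
E
python3 -c "
from h import *
snap('4')"
```

```text
Traceback (most recent call last):
  File "h.py", line 21, in snap
    s=env.read_state();M=R.from_rotvec(s["tool_rot"]).as_matrix();print(s['time'],s['ee_pos'].round(4),"yaw",np.arctan2(M[1,0],M[0,0]).round(4),"op",s['opening'].round(3),s['contact_force'].round(1))
                                                                                                                                                     ^^^^^^^^^^^^^^^^^^
AttributeError: 'float' object has no attribute 'round'
```

Emit:
move_arm(motion=[{"dx": -10,"dy": 10,"dz": 20,"turn": 0,"hand": -0.8},{"dx": -20,"dy": 45,"dz": 40,"turn": 0,"hand": -0.8},{"dx": -30,"dy": 85,"dz": 50,"turn": 0,"hand": -0.8},{"dx": -37,"dy": 120,"dz": 50,"turn": 0,"hand": -0.8},{"dx": -40,"dy": 155,"dz": 50,"turn": 0.03,"hand": -0.8},{"dx": -42,"dy": 190,"dz": 40,"turn": 0.06,"hand": -0.8},{"dx": -42,"dy": 210,"dz": 20,"turn": 0.06,"hand": -0.8},{"dx": -42,"dy": 213,"dz": 0,"turn": 0.06,"hand": -0.8}])

```text
time: 6.4
ee_pos: [0.4877, -0.0581, 0.1089]
tool_rot: [-2.119, -2.309, -0.007]
contact_force: [0.7, 0.1, -1.4]
opening: 0.432
```

```bash
sed -i "s/s\['opening'\].round(3)/round(s['opening'],3)/" h.py
python3 -c "
from h import *
snap('4')"
```

```text
6.4 [ 0.4877 -0.0581  0.1089] yaw 1.6565 op 0.432 [ 0.7  0.1 -1.4]
```

View pics/wrist_4.png

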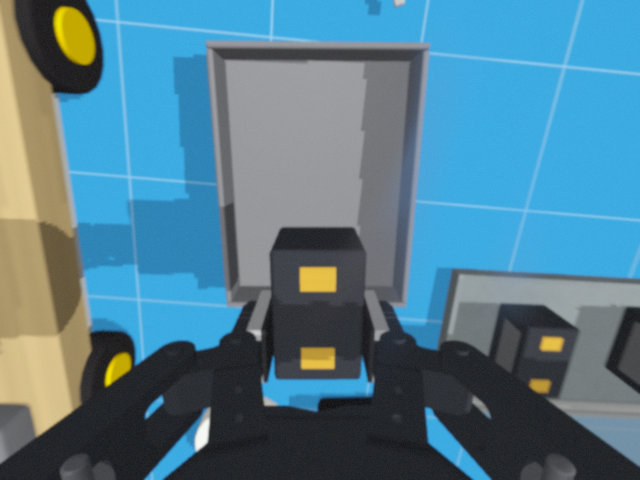

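Emit:
move_arm(motion=[{"dx": -8,"dy": -2,"dz": -20,"turn": 0,"hand": -0.8},{"dx": -8,"dy": -2,"dz": -40,"turn": 0,"hand": -0.8},{"dx": -8,"dy": -2,"dz": -60,"turn": 0,"hand": -0.8},{"dx": -8,"dy": -2,"dz": -74,"turn": 0,"hand": -0.8},{"dx": -8,"dy": -2,"dz": -79,"turn": 0,"hand": -0.8},{"dx": -8,"dy": -2,"dz": -79,"turn": 0,"hand": -0.8},{"dx": -8,"dy": -2,"dz": -79,"turn": 0,"hand": 0.3},{"dx": -8,"dy": -2,"dz": -79,"turn": 0,"hand": 0.3}])

```text
time: 7.12
ee_pos: [0.4782, -0.0611, 0.0263]
tool_rot: [-2.117, -2.304, -0.001]
contact_force: [-0.6, -0.4, -0.7]
opening: 0.649
```

Emit:
move_arm(motion=[{"dx": 0,"dy": 0,"dz": 0,"turn": 0,"hand": 0.3},{"dx": 0,"dy": 0,"dz": 30,"turn": 0,"hand": 0.3},{"dx": 0,"dy": 0,"dz": 70,"turn": 0,"hand": 0.3},{"dx": 0,"dy": 0,"dz": 110,"turn": 0,"hand": 0.3},{"dx": -20,"dy": -20,"dz": 140,"turn": -0.03,"hand": 0.5},{"dx": -40,"dy": -60,"dz": 150,"turn": -0.06,"hand": 0.5},{"dx": -60,"dy": -100,"dz": 150,"turn": -0.06,"hand": 0.5},{"dx": -80,"dy": -140,"dz": 150,"turn": -0.06,"hand": 0.5}])

```text
time: 7.78
ee_pos: [0.4036, -0.194, 0.1798]
tool_rot: [-2.188, -2.247, -0.004]
contact_force: [0.9, -0.8, -0.5]
opening: 0.745
```

```bash
python3 -c "
from h import *
snap('5')"
```

```text
7.7833 [ 0.4036 -0.194   0.1798] yaw 1.5974 op 0.745 [ 0.9 -0.8 -0.5]
```

View pics/wrist_5.png

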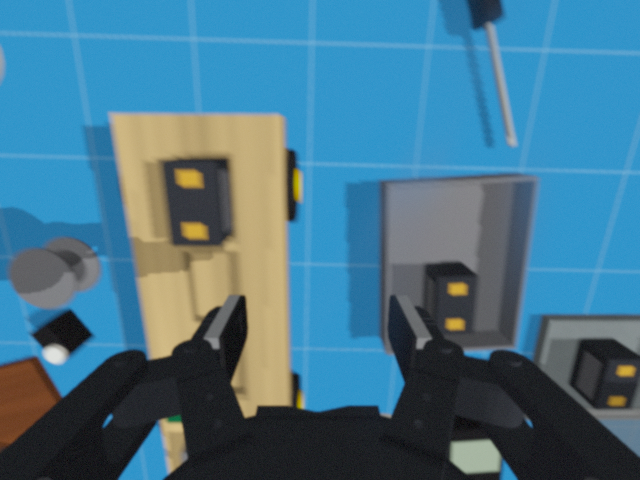

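```bash
python3 -c "
from h import *
m=dict(np.load('w_5.npz'))
a,b=onz(m,189,178.5,.096),onz(m,194.5,231.5,.096);print((a+b)/2,a-b)
print([onz(m,*p,.07).round(4) for p in((112,114),(283,114))])
"
```

```text
[ 0.37420242 -0.27881419  0.096     ] [-0.03610813 -0.00075016  0.        ]
[array([ 0.3161, -0.3385,  0.07  ]), array([ 0.3128, -0.2196,  0.07  ])]
```

Emit:
move_arm(motion=[{"dx": -15,"dy": -40,"dz": 0,"turn": 0,"hand": 0.5},{"dx": -28,"dy": -75,"dz": 0,"turn": 0,"hand": 0.5},{"dx": -29,"dy": -84.5,"dz": -20,"turn": 0,"hand": 0.5},{"dx": -29,"dy": -84.5,"dz": -50,"turn": 0,"hand": 0.5},{"dx": -29,"dy": -84.5,"dz": -80,"turn": 0,"hand": 0.5},{"dx": -29,"dy": -84.5,"dz": -98,"turn": 0,"hand": 0.5},{"dx": -29,"dy": -84.5,"dz": -104,"turn": 0,"hand": 0.5},{"dx": -29,"dy": -84.5,"dz": -104,"turn": 0,"hand": 0}])

```text
time: 8.5
ee_pos: [0.3699, -0.2847, 0.0734]
tool_rot: [-2.197, -2.235, 0.008]
contact_force: [0.1, 0.9, -0.6]
opening: 0.624
```

Emit:
move_arm(motion=[{"dx": 0,"dy": 0,"dz": 0,"turn": 0,"hand": -0.8},{"dx": 0,"dy": 0,"dz": 0,"turn": 0,"hand": -0.8},{"dx": 0,"dy": 0,"dz": 0,"turn": 0,"hand": -0.8},{"dx": 0,"dy": 0,"dz": 0,"turn": 0,"hand": -0.8},{"dx": 0,"dy": 0,"dz": 5,"turn": 0,"hand": -0.8},{"dx": 0,"dy": 0,"dz": 12,"turn": 0,"hand": -0.8},{"dx": 0,"dy": 0,"dz": 20,"turn": 0,"hand": -0.8},{"dx": 0,"dy": 0,"dz": 30,"turn": 0,"hand": -0.8}])

```text
time: 9.17
ee_pos: [0.37, -0.284, 0.1042]
tool_rot: [-2.195, -2.236, 0.008]
contact_force: [1.3, -0.4, -1.5]
opening: 0.434
```

Emit:
move_arm(motion=[{"dx": 0,"dy": 10,"dz": 25,"turn": 0,"hand": -0.8},{"dx": 5,"dy": 45,"dz": 45,"turn": 0,"hand": -0.8},{"dx": 15,"dy": 85,"dz": 50,"turn": 0,"hand": -0.8},{"dx": 25,"dy": 120,"dz": 50,"turn": 0,"hand": -0.8},{"dx": 32,"dy": 155,"dz": 50,"turn": 0.03,"hand": -0.8},{"dx": 32,"dy": 190,"dz": 40,"turn": 0.06,"hand": -0.8},{"dx": 32,"dy": 215,"dz": 20,"turn": 0.06,"hand": -0.8},{"dx": 32,"dy": 217,"dz": 5,"turn": 0.06,"hand": -0.8}])

```text
time: 9.83
ee_pos: [0.4039, -0.0639, 0.1117]
tool_rot: [-2.124, -2.309, 0.003]
contact_force: [0.2, -0.7, -2.4]
opening: 0.438
```

Emit:
move_arm(motion=[{"dx": 0,"dy": 0,"dz": -25,"turn": 0,"hand": -0.8},{"dx": 0,"dy": 0,"dz": -50,"turn": 0,"hand": -0.8},{"dx": 0,"dy": 0,"dz": -70,"turn": 0,"hand": -0.8},{"dx": 0,"dy": 0,"dz": -78,"turn": 0,"hand": -0.8},{"dx": 0,"dy": 0,"dz": -80,"turn": 0,"hand": -0.8},{"dx": 0,"dy": 0,"dz": -80,"turn": 0,"hand": -0.8},{"dx": 0,"dy": 0,"dz": -80,"turn": 0,"hand": 0.3},{"dx": 0,"dy": 0,"dz": -80,"turn": 0,"hand": 0.3}])

```text
time: 10.5
ee_pos: [0.406, -0.0648, 0.0342]
tool_rot: [2.127, 2.311, 0.0]
contact_force: [-0.1, -0.2, 0.6]
opening: 0.648
```

Emit:
move_arm(motion=[{"dx": 0,"dy": 0,"dz": 25,"turn": 0,"hand": 0.3},{"dx": 0,"dy": 0,"dz": 65,"turn": 0,"hand": 0.3},{"dx": 0,"dy": -5,"dz": 105,"turn": 0,"hand": 0.3},{"dx": 20,"dy": -40,"dz": 130,"turn": -0.03,"hand": 0.6},{"dx": 45,"dy": -80,"dz": 150,"turn": -0.06,"hand": 0.6},{"dx": 65,"dy": -120,"dz": 170,"turn": -0.06,"hand": 0.6},{"dx": 80,"dy": -155,"dz": 180,"turn": -0.06,"hand": 0.6},{"dx": 90,"dy": -185,"dz": 185,"turn": -0.06,"hand": 0.6}])

```text
time: 11.17
ee_pos: [0.4947, -0.2429, 0.2211]
tool_rot: [2.19, 2.243, 0.002]
contact_force: [1.7, 0.1, -0.1]
opening: 0.8
```

```bash
python3 -c "
from h import *
snap('6a',('scene',))
snap('6')
print(env.read_state()['ee_pos'],env.read_state()['dq'])"
```

```text
11.1667 [ 0.4947 -0.2429  0.2211] yaw 1.5946 op 0.8 [ 1.7  0.1 -0.1]
11.2167 [ 0.4974 -0.2511  0.2197] yaw 1.5892 op 0.802 [ 5.8 -6.   0. ]
[ 0.49536671 -0.24694257  0.21862658] [ 0.05145408 -0.06845373 -0.10146072  0.06451184  0.05043537  0.03318741]
```

View pics/wrist_6.png

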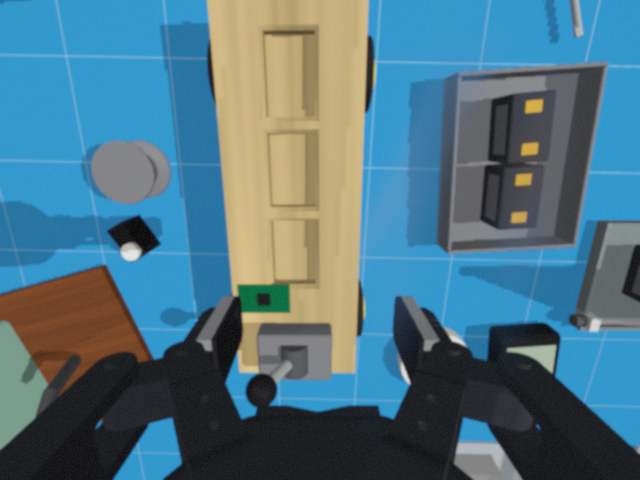

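View pics/scene_6a.png

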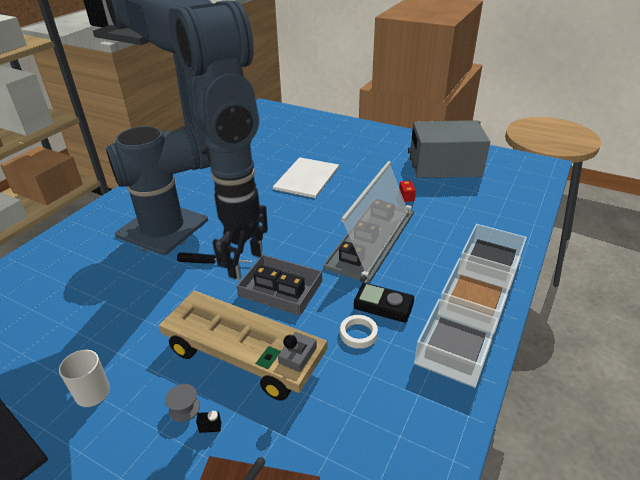

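```bash
python3 -c "
from h import *
for i in range(3): snap('7')
im=cv2.imread('pics/wrist_7.png')
crop(im,200,0,200,390,2,'pics/c7.png'); cv2.imwrite('pics/c7.png',cv2.resize(im[0:300,190:400],None,fx=2.6,fy=2,interpolation=cv2.INTER_CUBIC))
"
```

```text
11.2667 [ 0.4954 -0.2469  0.2186] yaw 1.5888 op 0.798 [-0.1  0.9 -1.4]
11.3167 [ 0.4939 -0.2439  0.2182] yaw 1.5902 op 0.804 [0.2 0.9 0.6]
11.3667 [ 0.4931 -0.242   0.218 ] yaw 1.5918 op 0.8 [-0.9  1.1  0. ]
```

View pics/c7.png

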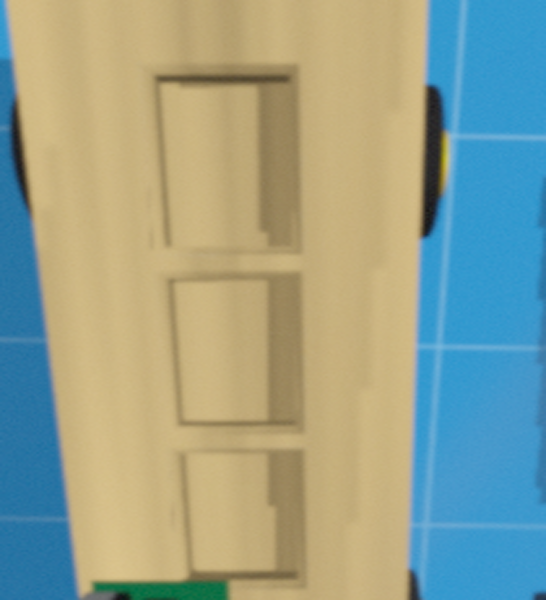

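```bash
cat > ov.py <<'E'
from fit import *
import sys
def ov(img,mod,p,out,roi,f,extra=[]):
    im=cv2.imread(img); m=dict(np.load(mod))
    x0,y0,w,h=roi; im=cv2.resize(im[y0:y0+h,x0:x0+w],None,fx=f,fy=f,interpolation=cv2.INTER_CUBIC)
    def pl(P,c=(0,255,0)):
        q=(proj(m,T(p,P))-[x0,y0]+.5)*f-.5
        cv2.polylines(im,[np.round(q*16).astype(int)],True,c,1,cv2.LINE_AA,4)
    pl([[-.17,.06,.07],[-.17,-.06,.07],[.17,-.06,.07],[.17,.06,.07]])
    for x in(-.11,-.035,.04):
        for a,b,z,c in ((.03125,.02025,.067,(0,0,255)),(.03425,.02325,.07,(0,255,0))):
            pl([[x-a,b,z],[x-a,-b,z],[x+a,-b,z],[x+a,b,z]],c)
    cv2.imwrite(out,im)
E
python3 - <<'E'
from ov import *
rv=np.load("poses.npz")["rv"]
ov("pics/wrist_7.png","w_7.npz",rv,"pics/ov7.png",(190,0,210,300),2)
rv2=rv+[0,.003,0]
ov("pics/wrist_7.png","w_7.npz",rv2,"pics/ov7b.png",(190,0,210,300),2)
a,b=cv2.imread("pics/ov7.png"),cv2.imread("pics/ov7b.png"); cv2.imwrite("pics/ov7.png",np.hstack([a,b])[:, :800])
E
```

```text
(no output)
```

View pics/ov7.png

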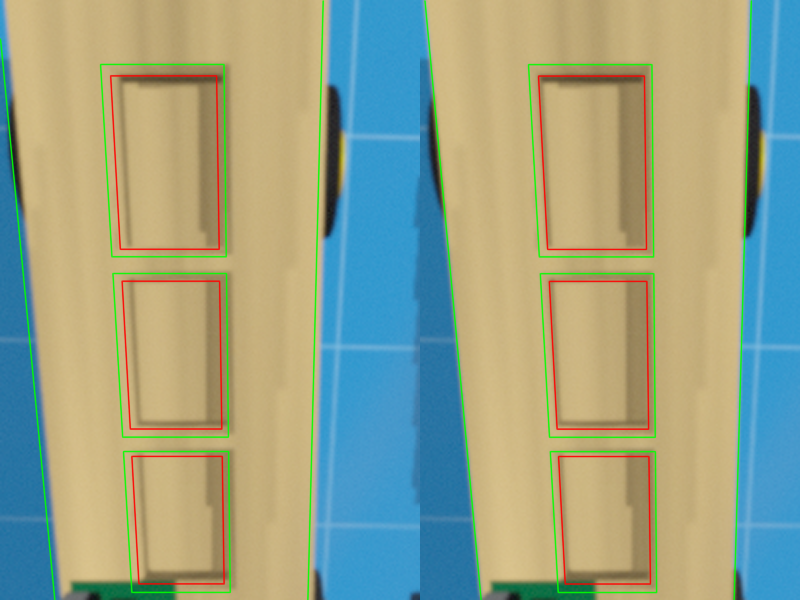

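```bash
python3 -c "
from h import *
m=dict(np.load('w_4.npz'))
im=cv2.imread('pics/wrist_4.png'); hsv=cv2.cvtColor(im,cv2.COLOR_BGR2HSV)
mk=cv2.inRange(hsv,(15,120,120),(35,255,255)); n,l,st,c=cv2.connectedComponentsWithStats(mk)
for s,cc in zip(st,c):
    if s[4]>60: print(s,cc)
P=[onz(m,u,v,.1292) for u,v in ((317.5,279),(317.5,358))]
c=(P[0]+P[1])/2; print(c,P[0]-P[1])
th=1.6565; t=np.array([.4877,-.0581]); d=c[:2]-t; print('along toolx',d@[np.cos(th),np.sin(th)],'tooly',d@[np.sin(th),-np.cos(th)])
"
```

```text
[     0      0    640    480 302644] [320.90813629 239.84708436]
[  53    6   42   59 1789] [73.89155953 34.87367244]
[299 267  38  25 934] [317.5        278.89186296]
[540 336  24  16 319] [551.23197492 343.46394984]
[300 347  35  23 733] [317.51296044 357.946794  ]
[105 353  26  34 543] [117.21915285 367.64088398]
[530 379  21  14 238] [539.96218487 385.19327731]
[ 0.48364071 -0.0584419   0.1292    ] [-0.03558468 -0.00307426  0.        ]
along toolx 6.8294314416149385e-06 tooly -0.004073653754427485
```

Emit:
move_arm(motion=[{"dx": 0,"dy": 20,"dz": 10,"turn": 0,"hand": 0.4},{"dx": 0,"dy": 55,"dz": 20,"turn": 0,"hand": 0.4},{"dx": 0,"dy": 95,"dz": 30,"turn": 0,"hand": 0.4},{"dx": 0,"dy": 135,"dz": 30,"turn": 0,"hand": 0.4},{"dx": 0,"dy": 175,"dz": 30,"turn": 0,"hand": 0.4},{"dx": 0,"dy": 215,"dz": 30,"turn": 0,"hand": 0.4},{"dx": 0,"dy": 255,"dz": 30,"turn": 0,"hand": 0.4},{"dx": 0,"dy": 290,"dz": 30,"turn": 0,"hand": 0.4}])

```text
time: 12.08
ee_pos: [0.4909, 0.0528, 0.2488]
tool_rot: [2.192, 2.248, 0.003]
contact_force: [0.6, 0.6, -0.3]
opening: 0.702
```

Emit:
move_arm(motion=[{"dx": 10,"dy": 35,"dz": 0,"turn": 0,"hand": 0.4},{"dx": 20,"dy": 75,"dz": 0,"turn": 0,"hand": 0.4},{"dx": 25,"dy": 110,"dz": 0,"turn": 0,"hand": 0.4},{"dx": 30,"dy": 140,"dz": 0,"turn": 0,"hand": 0.4},{"dx": 30,"dy": 160,"dz": 0,"turn": 0,"hand": 0.4},{"dx": 30,"dy": 170,"dz": 0,"turn": 0,"hand": 0.4},{"dx": 30,"dy": 172,"dz": 0,"turn": 0,"hand": 0.4},{"dx": 30,"dy": 172,"dz": 0,"turn": 0,"hand": 0.4}])

```text
time: 12.75
ee_pos: [0.5199, 0.2251, 0.2493]
tool_rot: [2.19, 2.249, 0.003]
contact_force: [0.2, -0.8, 1.0]
opening: 0.704
```

```bash
python3 -c "
from h import *
for i in range(2): snap('8')
"
```

```text
12.75 [0.5199 0.2251 0.2493] yaw 1.5975 op 0.704 [ 0.2 -0.8  1. ]
12.8 [0.5202 0.2242 0.2492] yaw 1.5961 op 0.7 [ 0.4 -0.3 -0.2]
```

View pics/wrist_8.png

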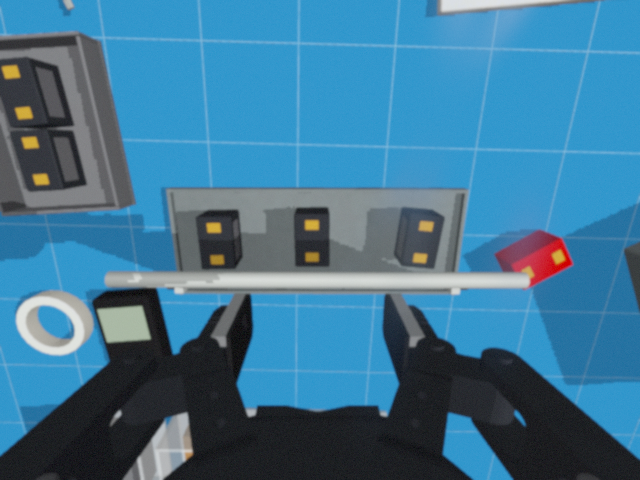

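```bash
cat >> h.py <<'E'
def blobs(im,amin=40):
    mk=cv2.inRange(cv2.cvtColor(im,cv2.COLOR_BGR2HSV),(15,110,90),(35,255,255)); n,l,st,c=cv2.connectedComponentsWithStats(mk)
    return [(c[i].round(1),st[i][4]) for i in range(1,n) if st[i][4]>amin]
def pairs(m,im,Z,amin=40):
    P=[(onz(m,*c,Z),c) for c,a in blobs(im,amin)]
    for i in range(len(P)):
        for j in range(i):
            d=P[i][0]-P[j][0]
            if .03<np.linalg.norm(d)<.042:
                a=np.arctan2(d[1],d[0]); a=(a+np.pi/2)%np.pi-np.pi/2
                print("block",((P[i][0]+P[j][0])/2).round(4),"yaw",a.round(3),"px",((P[i][1]+P[j][1])/2).round(0),"d",np.linalg.norm(d).round(4))
E
python3 -c "
from h import *
pairs(dict(np.load('w_8.npz')),cv2.imread('pics/wrist_8.png'),.046)
"
```

```text
block [ 0.4111 -0.0609  0.046 ] yaw 0.105 px [17. 92.] d 0.0356
block [ 0.4736 -0.0578  0.046 ] yaw 0.073 px [ 35. 160.] d 0.0357
block [0.5498 0.219  0.046 ] yaw 0.023 px [311. 241.] d 0.0355
block [0.5481 0.3381 0.046 ] yaw -0.074 px [423. 242.] d 0.0358
block [0.5554 0.1157 0.046 ] yaw 0.039 px [215. 243.] d 0.0362
block [0.5698 0.4726 0.046 ] yaw -1.009 px [543. 264.] d 0.0335
```

Emit:
move_arm(motion=[{"dx": -30,"dy": -20,"dz": 0,"turn": 0,"hand": 0.5},{"dx": -65,"dy": -40,"dz": 0,"turn": 0,"hand": 0.5},{"dx": -95,"dy": -65,"dz": 0,"turn": 0,"hand": 0.5},{"dx": -115,"dy": -90,"dz": -25,"turn": 0,"hand": 0.5},{"dx": -117,"dy": -105,"dz": -60,"turn": 0,"hand": 0.5},{"dx": -117,"dy": -110,"dz": -100,"turn": 0,"hand": 0.5},{"dx": -117,"dy": -110,"dz": -135,"turn": 0,"hand": 0.5},{"dx": -117,"dy": -110,"dz": -165,"turn": 0,"hand": 0.5}])

```text
time: 13.52
ee_pos: [0.4023, 0.1118, 0.0821]
tool_rot: [2.197, 2.242, 0.002]
contact_force: [0.1, 0.4, 0.5]
opening: 0.746
```

Emit:
move_arm(motion=[{"dx": 0,"dy": 2,"dz": -25,"turn": 0.01,"hand": 0.5},{"dx": 0,"dy": 2,"dz": -45,"turn": 0.01,"hand": 0.5},{"dx": 5,"dy": 2,"dz": -56,"turn": 0.01,"hand": 0.5},{"dx": 25,"dy": 2,"dz": -58,"turn": 0.01,"hand": 0.5},{"dx": 45,"dy": 2,"dz": -58,"turn": 0.01,"hand": 0.5},{"dx": 65,"dy": 2,"dz": -58,"turn": 0.01,"hand": 0.5},{"dx": 80,"dy": 2,"dz": -58,"turn": 0.01,"hand": 0.5},{"dx": 90,"dy": 2,"dz": -58,"turn": 0.01,"hand": 0.5}])

```text
time: 14.18
ee_pos: [0.494, 0.112, 0.0245]
tool_rot: [2.188, 2.249, 0.003]
contact_force: [-0.7, -1.1, 0.5]
opening: 0.75
```

```bash
python3 -c "
from h import *
snap('9',('wrist','side'))
pairs(dict(np.load('w_9.npz')),cv2.imread('pics/wrist_9.png'),.046)
print(env.read_state()['ee_pos'])
"
```

```text
14.1833 [0.494  0.112  0.0245] yaw 1.5982 op 0.75 [-0.7 -1.1  0.5]
[0.49392759 0.11217595 0.0246587 ]
```

View pics/wrist_9.png

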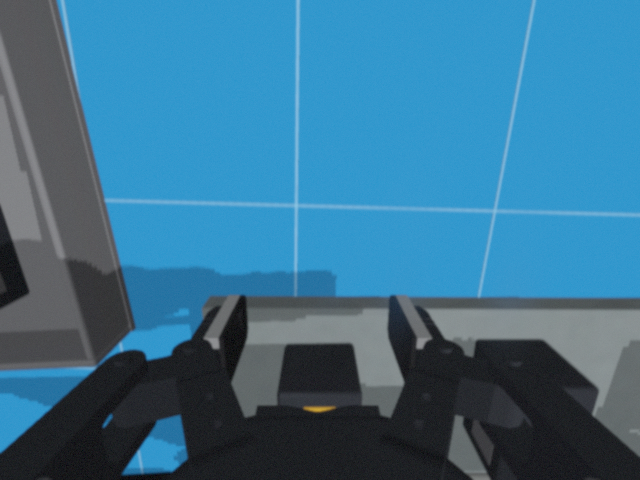

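View pics/side_9.png

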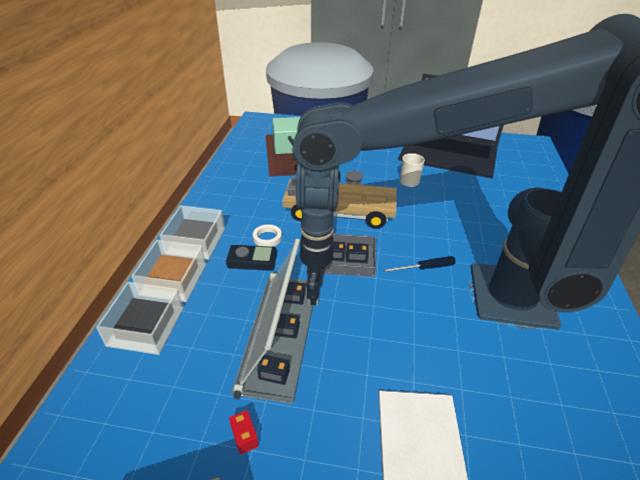

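Emit:
move_arm(motion=[{"dx": 10,"dy": 0.5,"dz": 0,"turn": 0,"hand": 0.5},{"dx": 20,"dy": 0.5,"dz": 0,"turn": 0,"hand": 0.5},{"dx": 30,"dy": 0.5,"dz": 0,"turn": 0,"hand": 0.5},{"dx": 40,"dy": 0.5,"dz": 0,"turn": 0,"hand": 0.5},{"dx": 48,"dy": 0.5,"dz": 0,"turn": 0,"hand": 0.5},{"dx": 55,"dy": 0.5,"dz": 0,"turn": 0,"hand": 0.5},{"dx": 60,"dy": 0.5,"dz": 0,"turn": 0,"hand": 0.5},{"dx": 61,"dy": 0.5,"dz": 0,"turn": 0,"hand": 0.5}])

```text
time: 14.95
ee_pos: [0.5553, 0.1123, 0.0247]
tool_rot: [2.189, 2.248, 0.003]
contact_force: [-2.0, -0.7, 0.1]
opening: 0.75
```

Emit:
move_arm(motion=[{"dx": 0,"dy": 0,"dz": 0,"turn": 0,"hand": -0.8},{"dx": 0,"dy": 0,"dz": 0,"turn": 0,"hand": -0.8},{"dx": 0,"dy": 0,"dz": 0,"turn": 0,"hand": -0.8},{"dx": 0,"dy": 0,"dz": 0,"turn": 0,"hand": -0.8},{"dx": 0,"dy": 0,"dz": 0,"turn": 0,"hand": -0.8},{"dx": 0,"dy": 0,"dz": 0,"turn": 0,"hand": -0.8},{"dx": 0,"dy": 0,"dz": 8,"turn": 0,"hand": -0.8},{"dx": 0,"dy": 0,"dz": 20,"turn": 0,"hand": -0.8}])

```text
time: 15.62
ee_pos: [0.553, 0.112, 0.0429]
tool_rot: [2.191, 2.251, -0.003]
contact_force: [-2.6, 0.6, -2.8]
opening: 0.432
```

```bash
python3 -c "
from h import *
snap('10',('side','wrist'))
crop('pics/side_10.png',220,200,200,150,4,'pics/d10.png')
"
```

```text
15.6167 [0.553  0.112  0.0429] yaw 1.5976 op 0.432 [-2.6  0.6 -2.8]
```

View pics/d10.png

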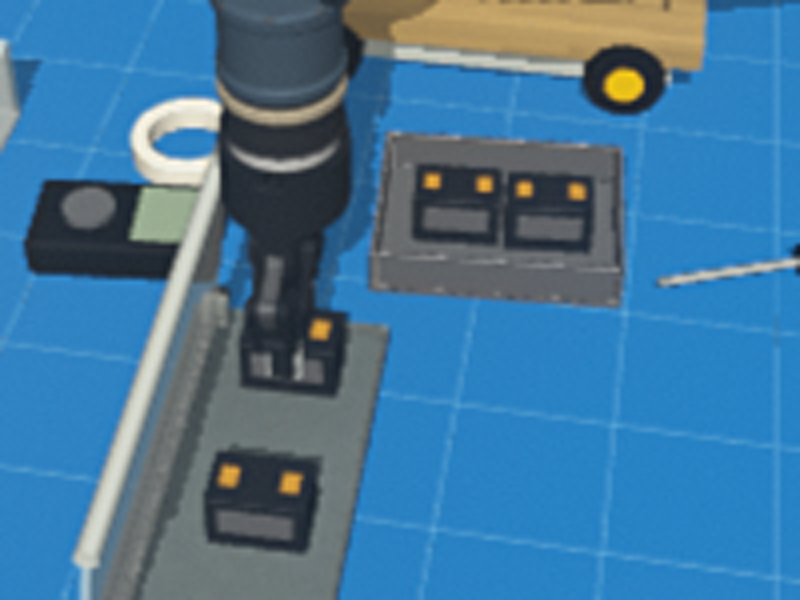

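View pics/wrist_10.png

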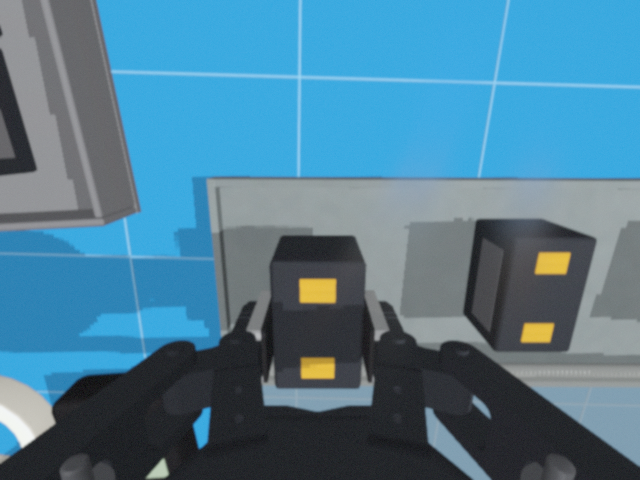

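Emit:
move_arm(motion=[{"dx": -10,"dy": 0,"dz": 2,"turn": 0,"hand": -0.8},{"dx": -25,"dy": 0,"dz": 2,"turn": 0,"hand": -0.8},{"dx": -42,"dy": 0,"dz": 2,"turn": 0,"hand": -0.8},{"dx": -60,"dy": 0,"dz": 2,"turn": 0,"hand": -0.8},{"dx": -80,"dy": 0,"dz": 2,"turn": 0,"hand": -0.8},{"dx": -100,"dy": 0,"dz": 5,"turn": 0,"hand": -0.8},{"dx": -120,"dy": 0,"dz": 20,"turn": 0,"hand": -0.8},{"dx": -130,"dy": 0,"dz": 50,"turn": 0,"hand": -0.8}])

```text
time: 16.38
ee_pos: [0.4215, 0.1119, 0.0937]
tool_rot: [2.191, 2.251, -0.004]
contact_force: [1.6, 0.1, -2.1]
opening: 0.439
```

Emit:
move_arm(motion=[{"dx": 0,"dy": 0,"dz": 35,"turn": 0,"hand": -0.8},{"dx": 0,"dy": -20,"dz": 65,"turn": 0,"hand": -0.8},{"dx": 0,"dy": -60,"dz": 75,"turn": 0,"hand": -0.8},{"dx": 0,"dy": -100,"dz": 75,"turn": 0,"hand": -0.8},{"dx": 0,"dy": -140,"dz": 75,"turn": 0,"hand": -0.8},{"dx": 0,"dy": -180,"dz": 75,"turn": 0,"hand": -0.8},{"dx": 0,"dy": -220,"dz": 75,"turn": 0,"hand": -0.8},{"dx": 0,"dy": -255,"dz": 75,"turn": 0,"hand": -0.8}])

```text
time: 17.05
ee_pos: [0.4219, -0.146, 0.1698]
tool_rot: [2.189, 2.247, -0.003]
contact_force: [0.7, -0.2, -1.9]
opening: 0.432
```

```bash
cat >> h.py <<'E'
def held(tag,below=None):
    # block centre in tool coords (tool x = jaw, tool y) seen by wrist cam; top of block at TCP+dz
    m=dict(np.load(f'w_{tag}.npz')); im=cv2.imread(f'pics/wrist_{tag}.png')
    Rc=R.from_rotvec(m["orientation"]).as_matrix()
    return m,im
E
python3 -c "
from h import *
m,im=held('10'); t=np.array([.553,.112,.0429]); th=1.5976
print(blobs(im))
Z=.0429+.046-.0247
P=[onz(m,*c,Z) for c,a in blobs(im) if abs(c[0]-318)<10]
c=(P[0]+P[1])/2; print(c,P[0]-P[1]); d=(c-t)[:2]; print(d@[np.cos(th),np.sin(th)],d@[np.sin(th),-np.cos(th)])
"
```

```text
[(array([552.1, 262.9]), np.int32(753)), (array([317.5, 290.3]), np.int32(958)), (array([536.9, 332.5]), np.int32(620)), (array([317.1, 367.5]), np.int32(761))]
[0.5582384  0.11263619 0.0642    ] [-0.03674082 -0.00083085  0.        ]
0.0004955729154429686 0.005253566231809047
```

Emit:
move_arm(motion=[{"dx": 25,"dy": -30,"dz": 0,"turn": 0,"hand": -0.8},{"dx": 50,"dy": -65,"dz": 0,"turn": 0,"hand": -0.8},{"dx": 75,"dy": -95,"dz": 0,"turn": 0,"hand": -0.8},{"dx": 92,"dy": -118,"dz": -15,"turn": -0.005,"hand": -0.8},{"dx": 99,"dy": -128,"dz": -30,"turn": -0.005,"hand": -0.8},{"dx": 99,"dy": -129,"dz": -42,"turn": -0.005,"hand": -0.8},{"dx": 99,"dy": -129,"dz": -47,"turn": -0.005,"hand": -0.8},{"dx": 99,"dy": -129,"dz": -48,"turn": -0.005,"hand": -0.8}])

```text
time: 17.72
ee_pos: [0.5197, -0.2739, 0.12]
tool_rot: [2.197, 2.244, -0.004]
contact_force: [-0.7, -0.4, -1.2]
opening: 0.435
```

```bash
python3 -c "
from h import *
for i in range(2): snap('11',('wrist','side'))
print(env.read_state()['ee_pos'])
crop('pics/side_11.png',250,150,160,100,4,'pics/d11.png')
"
```

```text
17.7167 [ 0.5197 -0.2739  0.12  ] yaw 1.5919 op 0.435 [-0.7 -0.4 -1.2]
17.8167 [ 0.5205 -0.2741  0.1221] yaw 1.5926 op 0.438 [-0.2 -0.3 -1.4]
[ 0.52128416 -0.27453942  0.12330751]
```

View pics/wrist_11.png

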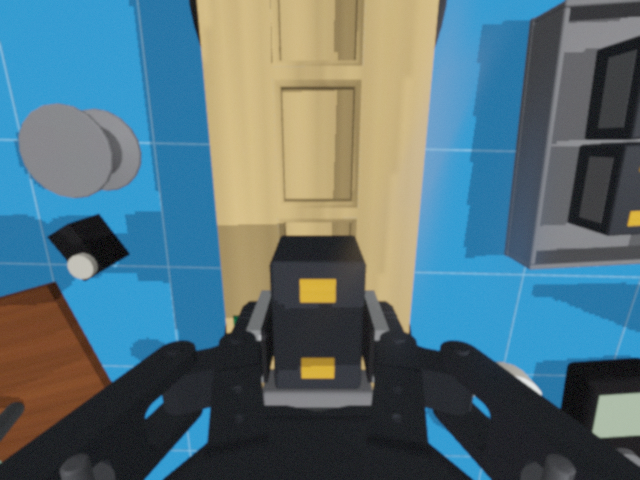

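View pics/d11.png

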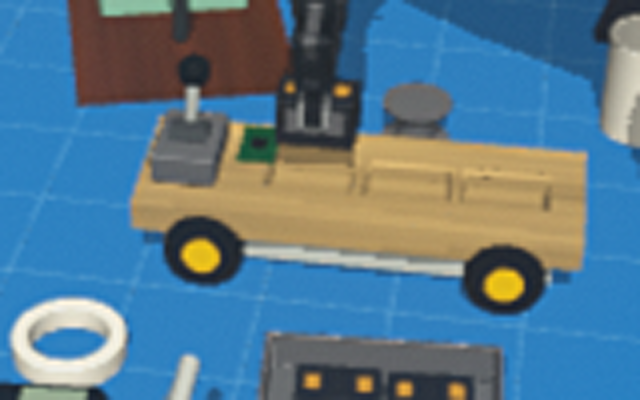

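```bash
python3 -c "
from h import *
m,im=held('11'); crop(im,250,180,140,120,5,'pics/c11.png')
tz=.1221; 
print('blk bottom near', onz(m,318,236.5,tz+.006-.0247), 'top near',onz(m,318,276,tz+.0213))
for r in (204,207,219,222): print(r,onz(m,318,r,.07)[0])
P=[onz(m,*c,tz+.0213) for c,a in blobs(im) if abs(c[0]-318)<10]; print((P[0]+P[1])/2,P[0]-P[1],[c for c,a in blobs(im)])
"
```

```text
blk bottom near [ 0.49240937 -0.27416169  0.1034    ] top near [ 0.49676874 -0.27399261  0.1434    ]
204 0.48232393617574226
207 0.48408396243181306
219 0.49121884606436345
222 0.4930266454499588
[ 0.52043848 -0.27372027  0.1434    ] [-3.54383213e-02 -6.63058693e-04 -2.77555756e-17] [array([633.5, 218.4]), array([317.5, 290.2]), array([317.2, 367.5])]
```

View pics/c11.png

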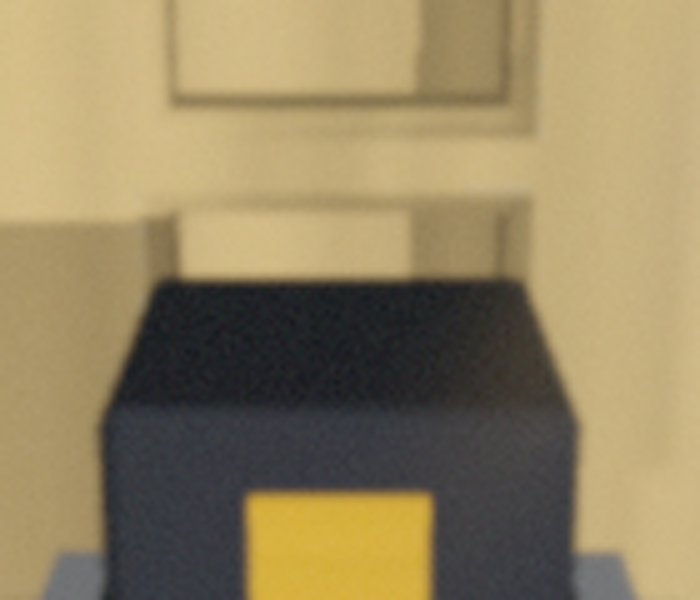

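Emit:
move_arm(motion=[{"dx": 3,"dy": 0.4,"dz": -8,"turn": 0,"hand": -0.8},{"dx": 3,"dy": 0.4,"dz": -16,"turn": 0,"hand": -0.8},{"dx": 3,"dy": 0.4,"dz": -24,"turn": 0,"hand": -0.8},{"dx": 3,"dy": 0.4,"dz": -29,"turn": 0,"hand": -0.8},{"dx": 3,"dy": 0.4,"dz": -33,"turn": 0,"hand": -0.8},{"dx": 3,"dy": 0.4,"dz": -36,"turn": 0,"hand": -0.8},{"dx": 3,"dy": 0.4,"dz": -38,"turn": 0,"hand": -0.8},{"dx": 3,"dy": 0.4,"dz": -39,"turn": 0,"hand": -0.8}])

```text
time: 18.58
ee_pos: [0.524, -0.2741, 0.0838]
tool_rot: [2.193, 2.241, -0.003]
contact_force: [0.9, -0.5, -1.6]
opening: 0.434
```

Emit:
move_arm(motion=[{"dx": 0,"dy": 0,"dz": -2,"turn": 0,"hand": -0.8},{"dx": 0,"dy": 0,"dz": -4,"turn": 0,"hand": -0.8},{"dx": 0,"dy": 0,"dz": -6,"turn": 0,"hand": -0.8},{"dx": 0,"dy": 0,"dz": -8,"turn": 0,"hand": -0.8},{"dx": 0,"dy": 0,"dz": -9,"turn": 0,"hand": -0.8},{"dx": 0,"dy": 0,"dz": -9,"turn": 0,"hand": -0.8},{"dx": 0,"dy": 0,"dz": -9,"turn": 0,"hand": -0.8},{"dx": 0,"dy": 0,"dz": -9,"turn": 0,"hand": -0.8}])

```text
time: 19.25
ee_pos: [0.5241, -0.2741, 0.0749]
tool_rot: [2.193, 2.241, -0.003]
contact_force: [0.5, -0.6, 0.4]
opening: 0.438
```

Emit:
move_arm(motion=[{"dx": 0,"dy": 0,"dz": 0,"turn": 0,"hand": 0.2},{"dx": 0,"dy": 0,"dz": 0,"turn": 0,"hand": 0.2},{"dx": 0,"dy": 0,"dz": 1,"turn": 0,"hand": 0.2},{"dx": 0,"dy": 0,"dz": 15,"turn": 0,"hand": 0.3},{"dx": 0,"dy": 0,"dz": 45,"turn": 0,"hand": 0.3},{"dx": -5,"dy": 5,"dz": 75,"turn": 0,"hand": 0.5},{"dx": -30,"dy": 25,"dz": 95,"turn": 0,"hand": 0.5},{"dx": -60,"dy": 55,"dz": 105,"turn": 0,"hand": 0.5}])

```text
time: 19.92
ee_pos: [0.4674, -0.2227, 0.1833]
tool_rot: [2.189, 2.234, -0.001]
contact_force: [0.2, 1.2, 1.0]
opening: 0.748
```

```bash
python3 -c "
from h import *
for i in range(2): snap('12',('wrist','side'))
print(env.read_state()['ee_pos'])
a=cv2.imread('pics/side_12.png')[150:250,250:410]; b=cv2.imread('pics/wrist_12.png')[0:480,100:420]
crop('pics/side_12.png',250,150,160,100,4,'pics/d12.png')
m,im=held('12'); pairs(m,im,.096)
"
```

```text
19.9167 [ 0.4674 -0.2227  0.1833] yaw 1.5909 op 0.748 [0.2 1.2 1. ]
20.0167 [ 0.4626 -0.2174  0.1821] yaw 1.5941 op 0.749 [ 0.3 -0.3  0.7]
[ 0.46547594 -0.22020481  0.18047798]
block [ 0.5245 -0.2689  0.096 ] yaw -0.023 px [248. 323.] d 0.0364
```

View pics/d12.png

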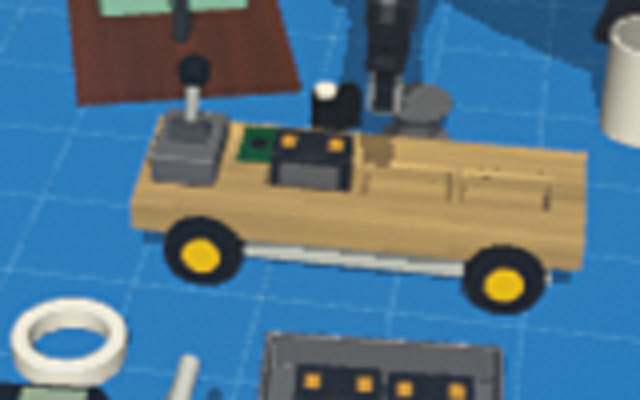

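View pics/wrist_12.png

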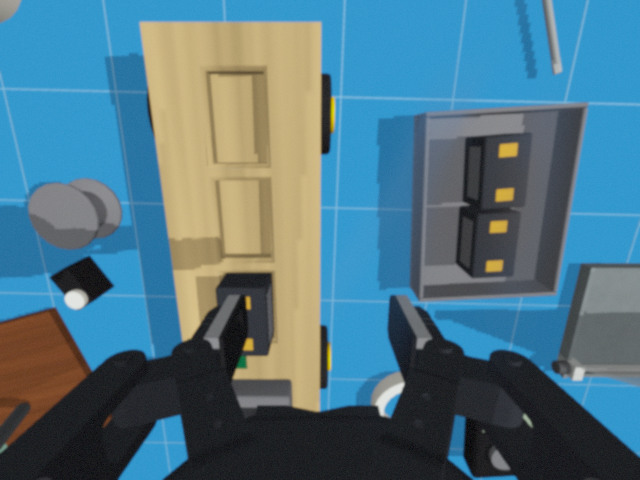

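Emit:
move_arm(motion=[{"dx": 0,"dy": 20,"dz": 20,"turn": 0,"hand": 0.5},{"dx": 0,"dy": 60,"dz": 45,"turn": 0,"hand": 0.5},{"dx": 0,"dy": 100,"dz": 70,"turn": 0,"hand": 0.5},{"dx": 0,"dy": 140,"dz": 75,"turn": 0,"hand": 0.5},{"dx": 0,"dy": 180,"dz": 75,"turn": 0,"hand": 0.5},{"dx": 0,"dy": 220,"dz": 75,"turn": 0,"hand": 0.5},{"dx": 10,"dy": 260,"dz": 75,"turn": 0,"hand": 0.5},{"dx": 20,"dy": 295,"dz": 75,"turn": 0,"hand": 0.5}])

```text
time: 20.78
ee_pos: [0.4865, 0.0766, 0.2557]
tool_rot: [2.19, 2.239, -0.0]
contact_force: [1.7, -0.6, -0.2]
opening: 0.753
```

Emit:
move_arm(motion=[{"dx": 10,"dy": 35,"dz": 0,"turn": 0,"hand": 0.5},{"dx": 20,"dy": 75,"dz": 0,"turn": 0,"hand": 0.5},{"dx": 25,"dy": 105,"dz": 0,"turn": 0,"hand": 0.5},{"dx": 30,"dy": 125,"dz": 0,"turn": 0,"hand": 0.5},{"dx": 30,"dy": 135,"dz": 0,"turn": 0,"hand": 0.5},{"dx": 30,"dy": 140,"dz": 0,"turn": 0,"hand": 0.5},{"dx": 30,"dy": 140,"dz": 0,"turn": 0,"hand": 0.5},{"dx": 30,"dy": 140,"dz": 0,"turn": 0,"hand": 0.5}])

```text
time: 21.45
ee_pos: [0.5168, 0.2157, 0.2555]
tool_rot: [2.191, 2.237, -0.002]
contact_force: [0.3, -0.1, -0.3]
opening: 0.749
```

```bash
python3 -c "
from h import *
for i in range(2): snap('13',('wrist',))
print(env.read_state()['ee_pos'])
m,im=held('13'); pairs(m,im,.046)
"
```

```text
21.45 [0.5168 0.2157 0.2555] yaw 1.5919 op 0.749 [ 0.3 -0.1 -0.3]
21.5 [0.5167 0.2154 0.2558] yaw 1.5913 op 0.75 [-0.6 -0.7  0.7]
[0.51671541 0.21528544 0.25592168]
block [ 0.4111 -0.0612  0.046 ] yaw 0.104 px [35. 98.] d 0.0357
block [ 0.4737 -0.0579  0.046 ] yaw 0.082 px [ 52. 164.] d 0.0359
block [0.55   0.2191 0.046 ] yaw 0.036 px [321. 242.] d 0.036
block [0.548  0.3382 0.046 ] yaw -0.065 px [431. 242.] d 0.0357
block [0.5696 0.4724 0.046 ] yaw -1.007 px [549. 264.] d 0.0338
```

View pics/wrist_13.png

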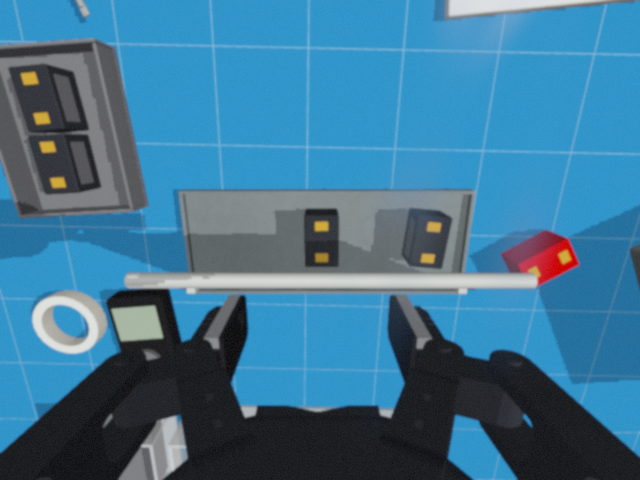

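Emit:
move_arm(motion=[{"dx": -30,"dy": 1,"dz": 0,"turn": 0.01,"hand": 0.5},{"dx": -65,"dy": 1.5,"dz": 0,"turn": 0.01,"hand": 0.5},{"dx": -95,"dy": 1.5,"dz": -15,"turn": 0.01,"hand": 0.5},{"dx": -105,"dy": 1.5,"dz": -50,"turn": 0.01,"hand": 0.5},{"dx": -107,"dy": 1.5,"dz": -90,"turn": 0.01,"hand": 0.5},{"dx": -107,"dy": 1.5,"dz": -130,"turn": 0.01,"hand": 0.5},{"dx": -107,"dy": 1.5,"dz": -160,"turn": 0.01,"hand": 0.5},{"dx": -107,"dy": 1.5,"dz": -175,"turn": 0.01,"hand": 0.5}])

```text
time: 22.22
ee_pos: [0.4065, 0.2145, 0.0763]
tool_rot: [2.184, 2.247, -0.01]
contact_force: [-0.5, -0.9, -0.2]
opening: 0.75
```

Emit:
move_arm(motion=[{"dx": 0,"dy": 0,"dz": -25,"turn": 0,"hand": 0.5},{"dx": 0,"dy": 0,"dz": -45,"turn": 0,"hand": 0.5},{"dx": 5,"dy": 0,"dz": -54,"turn": 0,"hand": 0.5},{"dx": 25,"dy": 0,"dz": -56,"turn": 0,"hand": 0.5},{"dx": 45,"dy": 0,"dz": -56,"turn": 0,"hand": 0.5},{"dx": 65,"dy": 0,"dz": -56,"turn": 0,"hand": 0.5},{"dx": 78,"dy": 0,"dz": -56,"turn": 0,"hand": 0.5},{"dx": 82,"dy": 0,"dz": -56,"turn": 0,"hand": 0.5}])

```text
time: 22.88
ee_pos: [0.4922, 0.2139, 0.0218]
tool_rot: [2.185, 2.243, -0.005]
contact_force: [-0.7, 0.8, 1.0]
opening: 0.752
```

```bash
python3 -c "
from h import *
snap('14',('wrist',))
print(env.read_state()['ee_pos'])
"
```

```text
22.8833 [0.4922 0.2139 0.0218] yaw 1.5968 op 0.752 [-0.7  0.8  1. ]
[0.49152286 0.21391012 0.02158234]
```

View pics/wrist_14.png

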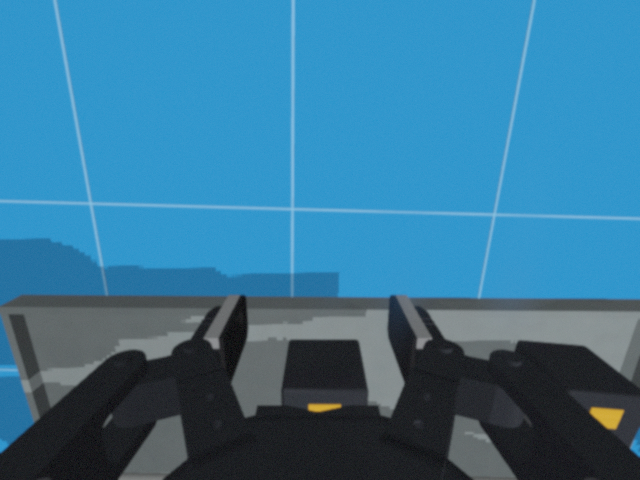

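Emit:
move_arm(motion=[{"dx": 8,"dy": 3,"dz": 2.5,"turn": 0.01,"hand": 0.5},{"dx": 18,"dy": 3,"dz": 2.5,"turn": 0.01,"hand": 0.5},{"dx": 28,"dy": 3,"dz": 2.5,"turn": 0.01,"hand": 0.5},{"dx": 38,"dy": 3,"dz": 2.5,"turn": 0.01,"hand": 0.5},{"dx": 46,"dy": 3,"dz": 2.5,"turn": 0.01,"hand": 0.5},{"dx": 53,"dy": 3,"dz": 2.5,"turn": 0.01,"hand": 0.5},{"dx": 58,"dy": 3,"dz": 2.5,"turn": 0.01,"hand": 0.5},{"dx": 59,"dy": 3,"dz": 2.5,"turn": 0.01,"hand": 0.5}])

```text
time: 23.6
ee_pos: [0.5511, 0.2168, 0.0243]
tool_rot: [2.174, 2.254, -0.005]
contact_force: [-1.3, -0.5, 1.5]
opening: 0.751
```

Emit:
move_arm(motion=[{"dx": 0,"dy": 0,"dz": 0,"turn": 0,"hand": -0.8},{"dx": 0,"dy": 0,"dz": 0,"turn": 0,"hand": -0.8},{"dx": 0,"dy": 0,"dz": 0,"turn": 0,"hand": -0.8},{"dx": 0,"dy": 0,"dz": 0,"turn": 0,"hand": -0.8},{"dx": 0,"dy": 0,"dz": 0,"turn": 0,"hand": -0.8},{"dx": 0,"dy": 0,"dz": 0,"turn": 0,"hand": -0.8},{"dx": 0,"dy": 0,"dz": 8,"turn": 0,"hand": -0.8},{"dx": 0,"dy": 0,"dz": 20,"turn": 0,"hand": -0.8}])

```text
time: 24.27
ee_pos: [0.5486, 0.216, 0.0421]
tool_rot: [2.176, 2.256, -0.013]
contact_force: [-2.2, 0.5, -3.1]
opening: 0.435
```

Emit:
move_arm(motion=[{"dx": -10,"dy": 0,"dz": 2,"turn": 0,"hand": -0.8},{"dx": -25,"dy": 0,"dz": 2,"turn": 0,"hand": -0.8},{"dx": -42,"dy": 0,"dz": 2,"turn": 0,"hand": -0.8},{"dx": -60,"dy": 0,"dz": 2,"turn": 0,"hand": -0.8},{"dx": -80,"dy": 0,"dz": 2,"turn": 0,"hand": -0.8},{"dx": -100,"dy": 0,"dz": 5,"turn": 0,"hand": -0.8},{"dx": -120,"dy": 0,"dz": 20,"turn": 0,"hand": -0.8},{"dx": -130,"dy": 0,"dz": 50,"turn": 0,"hand": -0.8}])

```text
time: 24.93
ee_pos: [0.413, 0.2145, 0.0888]
tool_rot: [2.179, 2.259, -0.028]
contact_force: [0.3, -0.3, -2.5]
opening: 0.434
```

Emit:
move_arm(motion=[{"dx": 0,"dy": 0,"dz": 40,"turn": 0,"hand": -0.8},{"dx": 0,"dy": -25,"dz": 70,"turn": 0,"hand": -0.8},{"dx": 0,"dy": -65,"dz": 75,"turn": 0,"hand": -0.8},{"dx": 0,"dy": -105,"dz": 75,"turn": 0,"hand": -0.8},{"dx": 0,"dy": -145,"dz": 75,"turn": 0,"hand": -0.8},{"dx": 0,"dy": -185,"dz": 75,"turn": 0,"hand": -0.8},{"dx": 5,"dy": -225,"dz": 75,"turn": 0,"hand": -0.8},{"dx": 10,"dy": -265,"dz": 75,"turn": 0,"hand": -0.8}])

```text
time: 25.6
ee_pos: [0.4233, -0.0527, 0.1653]
tool_rot: [2.177, 2.257, -0.026]
contact_force: [1.0, 1.2, -1.2]
opening: 0.435
```

Emit:
move_arm(motion=[{"dx": 5,"dy": -40,"dz": 0,"turn": 0,"hand": -0.8},{"dx": 10,"dy": -80,"dz": 0,"turn": 0,"hand": -0.8},{"dx": 15,"dy": -120,"dz": 0,"turn": 0,"hand": -0.8},{"dx": 20,"dy": -160,"dz": 0,"turn": 0,"hand": -0.8},{"dx": 25,"dy": -195,"dz": -5,"turn": -0.01,"hand": -0.8},{"dx": 26,"dy": -215,"dz": -20,"turn": -0.01,"hand": -0.8},{"dx": 26,"dy": -225,"dz": -35,"turn": -0.01,"hand": -0.8},{"dx": 26,"dy": -226,"dz": -42,"turn": -0.01,"hand": -0.8}])

```text
time: 26.27
ee_pos: [0.4485, -0.2811, 0.1222]
tool_rot: [2.192, 2.243, -0.028]
contact_force: [-0.3, -0.0, -1.4]
opening: 0.437
```

Emit:
move_arm(motion=[{"dx": 0,"dy": 0,"dz": 0,"turn": 0,"hand": -0.8},{"dx": 0,"dy": 0,"dz": 0,"turn": 0,"hand": -0.8},{"dx": 0,"dy": 0,"dz": 0,"turn": 0,"hand": -0.8},{"dx": 0,"dy": 0,"dz": 0,"turn": 0,"hand": -0.8},{"dx": 0,"dy": 0,"dz": 0,"turn": 0,"hand": -0.8},{"dx": 0,"dy": 0,"dz": 0,"turn": 0,"hand": -0.8},{"dx": 0,"dy": 0,"dz": 0,"turn": 0,"hand": -0.8},{"dx": 0,"dy": 0,"dz": 0,"turn": 0,"hand": -0.8}])

```text
time: 26.93
ee_pos: [0.4488, -0.281, 0.1226]
tool_rot: [2.191, 2.243, -0.028]
contact_force: [-0.7, -1.4, -1.5]
opening: 0.436
```

```bash
python3 -c "
from h import *
snap('15',('wrist',))
print(env.read_state()['ee_pos'])
crop('pics/wrist_15.png',250,160,140,120,5,'pics/c15.png')
m,im=held('15');print(blobs(im))
"
```

```text
26.9333 [ 0.4488 -0.281   0.1226] yaw 1.5941 op 0.436 [-0.7 -1.4 -1.5]
[ 0.44866192 -0.28099162  0.12241766]
[(array([636.5, 233.9]), np.int32(97)), (array([630.9, 271.1]), np.int32(265)), (array([317.5, 287.5]), np.int32(978)), (array([623. , 317.2]), np.int32(313)), (array([317.1, 365.5]), np.int32(766))]
```

View pics/c15.png

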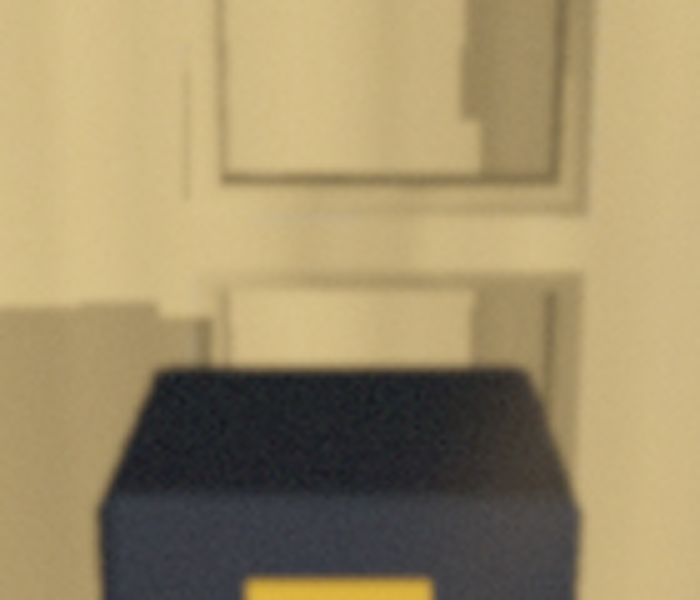

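View pics/wrist_15.png

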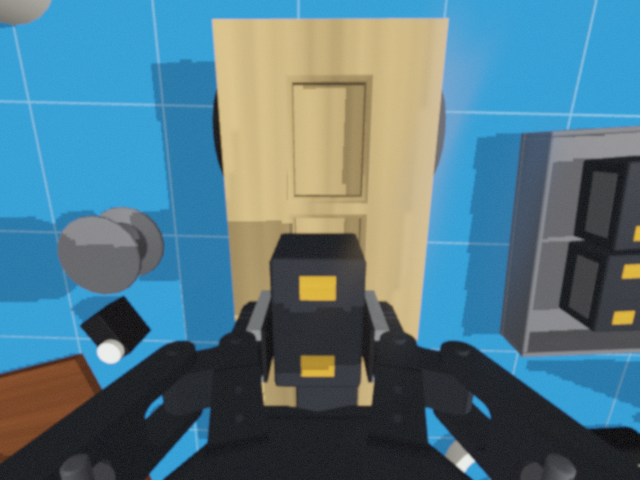

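```bash
python3 -c "
from h import *
s=env.read_state();M=R.from_rotvec(s['tool_rot']).as_matrix();print(M.round(4),s['joints'].round(3))
"
```

```text
[[-0.0232  0.9997 -0.0084]
 [ 0.9996  0.023  -0.0165]
 [-0.0163 -0.0088 -0.9998]] [-0.675  0.06  -0.104  1.402 -0.018 -0.698]
```

Emit:
move_arm(motion=[{"dx": 1.3,"dy": 3,"dz": 0,"turn": -0.002,"hand": -0.8},{"dx": 1.3,"dy": 6,"dz": -8,"turn": -0.002,"hand": -0.8},{"dx": 1.3,"dy": 6,"dz": -18,"turn": -0.002,"hand": -0.8},{"dx": 1.3,"dy": 6,"dz": -26,"turn": -0.002,"hand": -0.8},{"dx": 1.3,"dy": 6,"dz": -32,"turn": -0.002,"hand": -0.8},{"dx": 1.3,"dy": 6,"dz": -36,"turn": -0.002,"hand": -0.8},{"dx": 1.3,"dy": 6,"dz": -38,"turn": -0.002,"hand": -0.8},{"dx": 1.3,"dy": 6,"dz": -39,"turn": -0.002,"hand": -0.8}])

```text
time: 27.65
ee_pos: [0.4507, -0.2747, 0.0859]
tool_rot: [2.193, 2.24, -0.025]
contact_force: [-1.4, 4.1, 13.4]
opening: 0.434
```

```bash
python3 -c "
from h import *
snap('16',('wrist','side'))
crop('pics/wrist_16.png',230,160,160,120,5,'pics/c16.png')
crop('pics/side_16.png',250,150,160,100,5,'pics/d16.png')
"
```

```text
27.65 [ 0.4507 -0.2747  0.0859] yaw 1.5919 op 0.434 [-1.4  4.1 13.4]
```

View pics/c16.png

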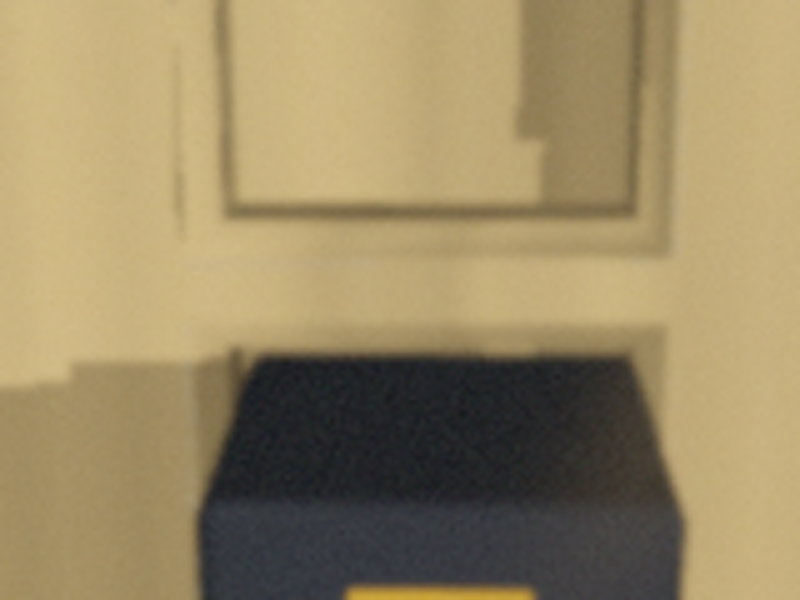

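View pics/d16.png

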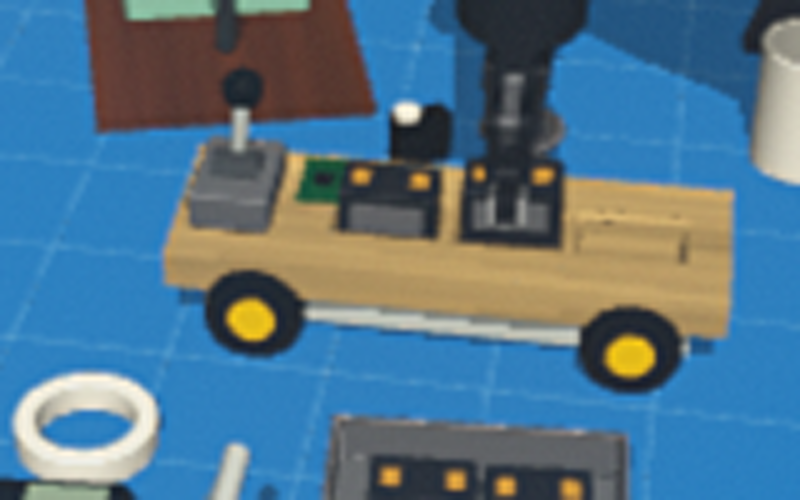

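```bash
python3 -c "
from h import *
s=env.read_state();print(s['wrist_torque'],s['contact_force'],s['ee_pos'])
"
```

```text
[ 0.9455796   0.64231196 -0.12876082] [-1.83201266  3.48017494  9.38439627] [ 0.45077917 -0.27467156  0.08584733]
```

Emit:
move_arm(motion=[{"dx": 0,"dy": 0,"dz": 1,"turn": 0,"hand": -0.8},{"dx": 0,"dy": -0.8,"dz": 1,"turn": 0,"hand": -0.8},{"dx": 0,"dy": -1.6,"dz": 1,"turn": 0,"hand": -0.8},{"dx": 0,"dy": -1.6,"dz": 0,"turn": 0,"hand": -0.8},{"dx": 0,"dy": -1.6,"dz": -1,"turn": 0,"hand": -0.8},{"dx": 0,"dy": -1.6,"dz": -2,"turn": 0,"hand": -0.8},{"dx": 0,"dy": -1.6,"dz": -3,"turn": 0,"hand": -0.8},{"dx": 0,"dy": -1.6,"dz": -4,"turn": 0,"hand": -0.8}])

```text
time: 28.42
ee_pos: [0.4511, -0.2763, 0.0816]
tool_rot: [2.192, 2.24, -0.024]
contact_force: [2.4, -0.2, -0.3]
opening: 0.438
```

```bash
python3 -c "
from h import *
s=env.read_state();print(s['wrist_torque'],s['contact_force'],s['ee_pos'])
"
```

```text
[ 0.01578947 -0.36077191  0.02211423] [ 2.35639661 -0.16688799 -0.31261698] [ 0.45108344 -0.27629959  0.08161818]
```

Emit:
move_arm(motion=[{"dx": 0,"dy": 0,"dz": -1.5,"turn": 0,"hand": -0.8},{"dx": 0,"dy": 0,"dz": -3,"turn": 0,"hand": -0.8},{"dx": 0,"dy": 0,"dz": -4.5,"turn": 0,"hand": -0.8},{"dx": 0,"dy": 0,"dz": -6,"turn": 0,"hand": -0.8},{"dx": 0,"dy": 0,"dz": -7,"turn": 0,"hand": -0.8},{"dx": 0,"dy": 0,"dz": -7.5,"turn": 0,"hand": -0.8},{"dx": 0,"dy": 0,"dz": -7.5,"turn": 0,"hand": -0.8},{"dx": 0,"dy": 0,"dz": -7.5,"turn": 0,"hand": -0.8}])

```text
time: 29.08
ee_pos: [0.451, -0.2763, 0.0754]
tool_rot: [2.192, 2.239, -0.024]
contact_force: [-0.5, 2.9, 4.5]
opening: 0.434
```

Emit:
move_arm(motion=[{"dx": 0,"dy": 0,"dz": 0,"turn": 0,"hand": 0.2},{"dx": 0,"dy": 0,"dz": 0,"turn": 0,"hand": 0.2},{"dx": 0,"dy": 0,"dz": 1,"turn": 0,"hand": 0.2},{"dx": 0,"dy": 0,"dz": 15,"turn": 0,"hand": 0.3},{"dx": 0,"dy": 0,"dz": 45,"turn": 0,"hand": 0.3},{"dx": -5,"dy": 5,"dz": 75,"turn": 0,"hand": 0.5},{"dx": -5,"dy": 25,"dz": 95,"turn": 0,"hand": 0.5},{"dx": -5,"dy": 35,"dz": 105,"turn": 0,"hand": 0.5}])

```text
time: 29.75
ee_pos: [0.4469, -0.2412, 0.1839]
tool_rot: [2.189, 2.236, -0.023]
contact_force: [1.3, -0.2, 0.5]
opening: 0.752
```

```bash
python3 -c "
from h import *
for i in range(2): snap('17',('wrist','side','scene'))
print(env.read_state()['ee_pos'],env.read_state()['tool_rot'])
crop('pics/side_17.png',250,150,160,100,5,'pics/d17.png')
crop('pics/scene_17.png',150,270,180,130,4,'pics/s17.png')
m,im=held('17'); pairs(m,im,.096)
"
```

```text
29.75 [ 0.4469 -0.2412  0.1839] yaw 1.5918 op 0.752 [ 1.3 -0.2  0.5]
29.9 [ 0.4465 -0.2413  0.1807] yaw 1.5936 op 0.747 [ 0.1 -0.4 -0.6]
[ 0.44513998 -0.24117374  0.17813195] [ 2.19446397  2.24148548 -0.02583742]
block [ 0.4488 -0.2759  0.096 ] yaw 0.018 px [270. 251.] d 0.0354
block [ 0.4863 -0.2747  0.096 ] yaw 0.043 px [273. 299.] d 0.0395
block [ 0.524  -0.2735  0.096 ] yaw 0.021 px [275. 344.] d 0.0359
```

View pics/d17.png

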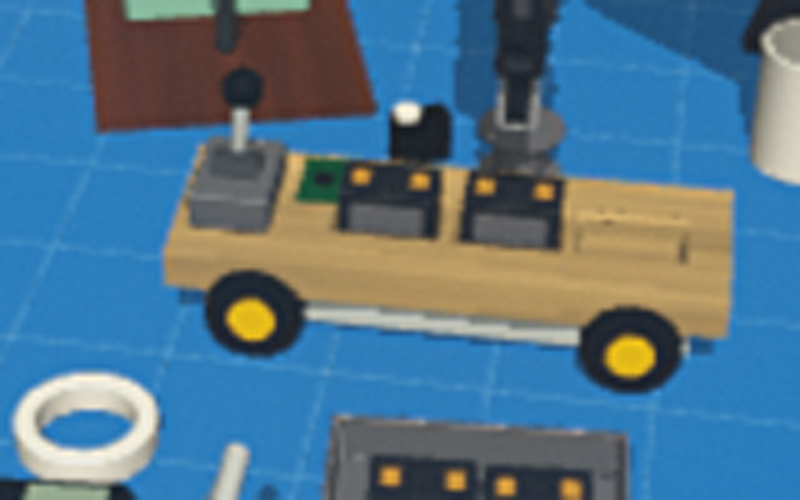

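View pics/s17.png

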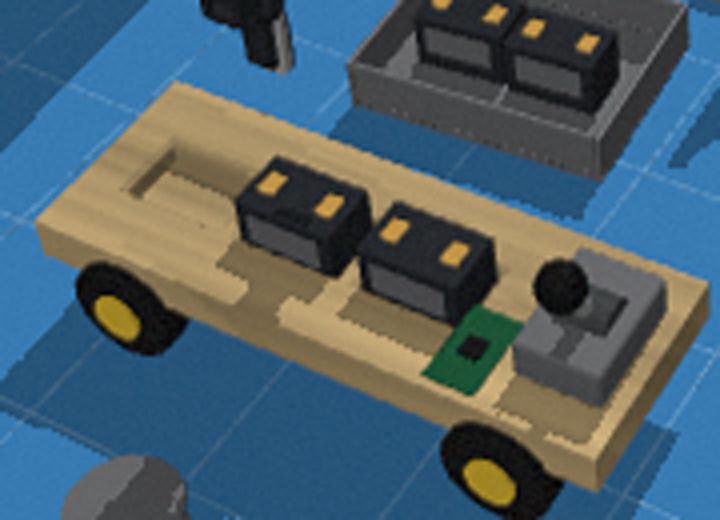

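View pics/wrist_17.png

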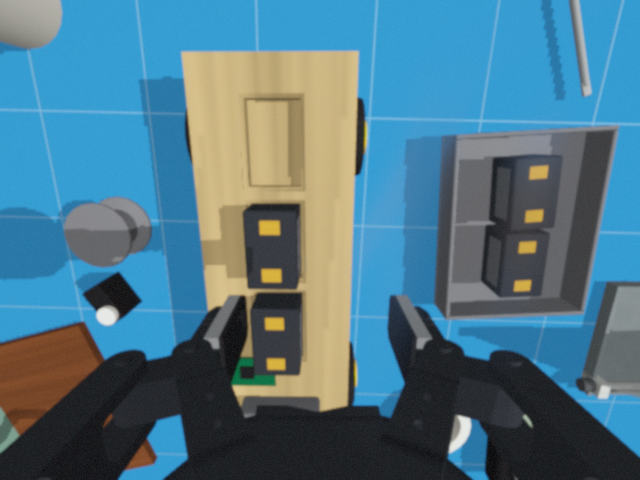

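```bash
cat > zc.py <<'E'
from fit import *
from h import *
import sys
def zc(tag):
    a=[c for c,s in blobs(cv2.imread(f'pics/scene_{tag}.png'),6)]; b=[c for c,s in blobs(cv2.imread(f'pics/side_{tag}.png'),6)]
    for u in a:
        best=None
        for v in b:
            P=tri([(ms['scene'],*u),(ms['side'],*v)]); e=np.abs(proj(ms['scene'],P)[0]-u).max()+np.abs(proj(ms['side'],P)[0]-v).max()
            if e<2.5 and -.33<P[1]<.4 and .3<P[0]<.65 and 0.02<P[2]<.15: print(u,v,P.round(4),'err',e.round(2))
if __name__=="__main__": zc(sys.argv[1])
E
cp pics/scene0.png pics/scene_0.png; cp pics/side0.png pics/side_0.png
python3 zc.py 0; echo; python3 zc.py 17
```

```text
[345.5 245.4] [298.9 287.2] [0.5364 0.1132 0.0454] err 0.59
[189.5 304.1] [382.6 190.1] [ 0.3563 -0.2781  0.0957] err 0.1
[203.1 309.4] [370.8 189. ] [ 0.392  -0.2772  0.0957] err 0.13
[248.1 327.1] [333.4 185.6] [ 0.5056 -0.275   0.0959] err 0.07
[263.2 333.2] [321.7 184.5] [ 0.5417 -0.2745  0.0958] err 0.16

[260.5 269.5] [363.6 247.4] [ 0.3914 -0.0662  0.0438] err 0.22
[273.4 273.2] [350.6 246.6] [ 0.4269 -0.0633  0.0437] err 0.33
[283.  276.6] [340.5 245.5] [ 0.4546 -0.0631  0.0436] err 0.16
[296.4 280.3] [327.6 244.6] [ 0.4902 -0.06    0.0439] err 0.31
[217.3 315.5] [358.5 187.8] [ 0.4293 -0.2774  0.0954] err 0.22
[231.8 321.1] [346.5 186.8] [ 0.4657 -0.2764  0.0953] err 0.19
[248.1 327.1] [333.5 185.7] [ 0.5053 -0.2748  0.0956] err 0.14
[263.1 333.1] [321.8 184.8] [ 0.5412 -0.2739  0.0952] err 0.06
```

Emit:
move_arm(motion=[{"dx": 0,"dy": 20,"dz": 20,"turn": 0,"hand": 0.5},{"dx": 0,"dy": 60,"dz": 45,"turn": 0,"hand": 0.5},{"dx": 0,"dy": 100,"dz": 70,"turn": 0,"hand": 0.5},{"dx": 5,"dy": 140,"dz": 77,"turn": 0,"hand": 0.5},{"dx": 10,"dy": 180,"dz": 77,"turn": 0,"hand": 0.5},{"dx": 20,"dy": 220,"dz": 77,"turn": 0,"hand": 0.5},{"dx": 30,"dy": 260,"dz": 77,"turn": 0,"hand": 0.5},{"dx": 40,"dy": 298,"dz": 77,"turn": 0,"hand": 0.5}])

```text
time: 30.72
ee_pos: [0.4837, 0.0538, 0.2535]
tool_rot: [2.196, 2.241, -0.029]
contact_force: [0.5, 0.1, 0.3]
opening: 0.752
```

Emit:
move_arm(motion=[{"dx": 5,"dy": 40,"dz": 0,"turn": 0,"hand": 0.5},{"dx": 10,"dy": 80,"dz": 0,"turn": 0,"hand": 0.5},{"dx": 15,"dy": 120,"dz": 0,"turn": 0,"hand": 0.5},{"dx": 20,"dy": 155,"dz": 0,"turn": 0,"hand": 0.5},{"dx": 25,"dy": 185,"dz": 0,"turn": -0.02,"hand": 0.5},{"dx": 25,"dy": 205,"dz": 0,"turn": -0.05,"hand": 0.5},{"dx": 25,"dy": 215,"dz": 0,"turn": -0.08,"hand": 0.5},{"dx": 25,"dy": 215,"dz": 0,"turn": -0.08,"hand": 0.5}])

```text
time: 31.38
ee_pos: [0.5082, 0.2704, 0.2505]
tool_rot: [2.284, 2.156, -0.035]
contact_force: [-0.5, -0.4, -0.3]
opening: 0.752
```

```bash
python3 -c "
from h import *
for i in range(2): snap('18',('wrist',))
print(env.read_state()['ee_pos'],env.read_state()['tool_rot'])
m,im=held('18'); pairs(m,im,.046)
"
```

```text
31.3833 [0.5082 0.2704 0.2505] yaw 1.5134 op 0.752 [-0.5 -0.4 -0.3]
31.4333 [0.5083 0.269  0.251 ] yaw 1.5133 op 0.75 [ 0.6 -0.3 -0.4]
[0.50847569 0.26815297 0.25156428] [ 2.28407905  2.15379045 -0.03429798]
block [ 0.4737 -0.0563  0.046 ] yaw 0.017 px [ 10. 201.] d 0.0353
block [0.5362 0.3034 0.046 ] yaw -0.036 px [354. 240.] d 0.0358
block [0.5705 0.4731 0.046 ] yaw -0.987 px [512. 263.] d 0.0354
```

View pics/wrist_18.png

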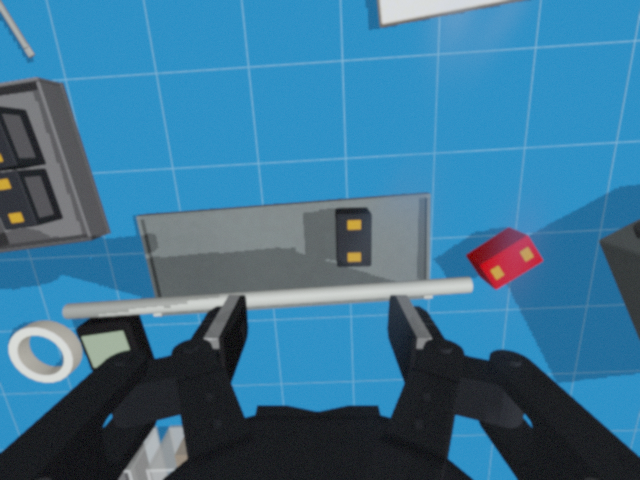

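Emit:
move_arm(motion=[{"dx": -30,"dy": 5,"dz": 0,"turn": 0.02,"hand": 0.5},{"dx": -65,"dy": 15,"dz": 0,"turn": 0.02,"hand": 0.5},{"dx": -95,"dy": 25,"dz": -15,"turn": 0.02,"hand": 0.5},{"dx": -105,"dy": 31,"dz": -50,"turn": 0.02,"hand": 0.5},{"dx": -107,"dy": 33,"dz": -90,"turn": 0.02,"hand": 0.5},{"dx": -107,"dy": 33,"dz": -130,"turn": 0.02,"hand": 0.5},{"dx": -107,"dy": 33,"dz": -160,"turn": 0.02,"hand": 0.5},{"dx": -107,"dy": 33,"dz": -172,"turn": 0.02,"hand": 0.5}])

```text
time: 32.15
ee_pos: [0.398, 0.2977, 0.0737]
tool_rot: [2.265, 2.176, -0.049]
contact_force: [-0.3, -0.6, -0.4]
opening: 0.749
```

Emit:
move_arm(motion=[{"dx": 0,"dy": 0,"dz": -25,"turn": 0,"hand": 0.5},{"dx": 0,"dy": 0,"dz": -44,"turn": 0,"hand": 0.5},{"dx": 5,"dy": 0,"dz": -50,"turn": 0,"hand": 0.5},{"dx": 25,"dy": 0,"dz": -51,"turn": 0,"hand": 0.5},{"dx": 45,"dy": 0,"dz": -51,"turn": 0,"hand": 0.5},{"dx": 60,"dy": 0,"dz": -51,"turn": 0,"hand": 0.5},{"dx": 68,"dy": 0,"dz": -51,"turn": 0,"hand": 0.5},{"dx": 70,"dy": 0,"dz": -51,"turn": 0,"hand": 0.5}])

```text
time: 32.82
ee_pos: [0.4711, 0.2976, 0.0244]
tool_rot: [2.266, 2.173, -0.044]
contact_force: [0.9, -1.1, 1.0]
opening: 0.753
```

```bash
python3 -c "
from h import *
snap('19',('wrist',))
print(env.read_state()['ee_pos'])
"
```

```text
32.8167 [0.4711 0.2976 0.0244] yaw 1.5292 op 0.753 [ 0.9 -1.1  1. ]
[0.47005171 0.29759078 0.02402988]
```

View pics/wrist_19.png

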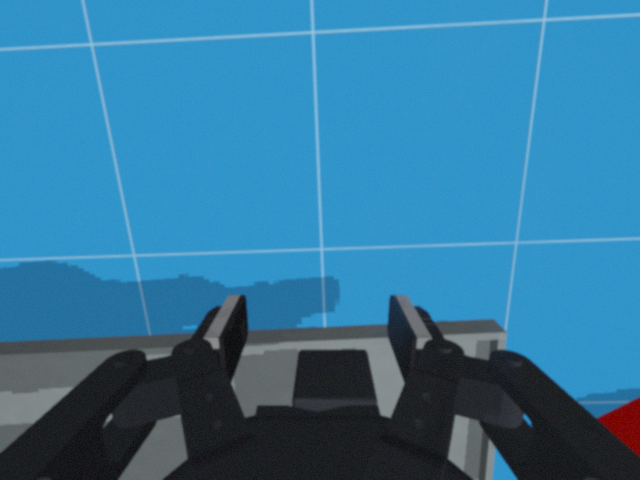

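```bash
python3 -c "
from h import *
m,im=held('19')
for u in (295,376): print(onz(m,u,403,.046))
m,im=held('14')
for u in (283,367): print(onz(m,u,395,.046))
s=env.read_state();M=R.from_rotvec(s['tool_rot']).as_matrix();print(M.round(4),s['joints'].round(3))
"
```

```text
[0.50622851 0.2873308  0.046     ]
[0.50703172 0.32222574 0.046     ]
[0.52169956 0.2006637  0.046     ]
[0.52049373 0.23603908 0.046     ]
[[ 0.0411  0.9989 -0.0203]
 [ 0.9989 -0.0415 -0.021 ]
 [-0.0218 -0.0194 -0.9996]] [ 0.45   0.216 -0.132  1.25  -0.01   0.491]
```

Emit:
move_arm(motion=[{"dx": 10,"dy": 3,"dz": 0.5,"turn": 0.0,"hand": 0.5},{"dx": 20,"dy": 4.6,"dz": 0.5,"turn": 0.0,"hand": 0.5},{"dx": 30,"dy": 4.6,"dz": 0.5,"turn": 0.0,"hand": 0.5},{"dx": 40,"dy": 4.6,"dz": 0.5,"turn": 0.0,"hand": 0.5},{"dx": 50,"dy": 4.6,"dz": 0.5,"turn": 0.0,"hand": 0.5},{"dx": 58,"dy": 4.6,"dz": 0.5,"turn": 0.0,"hand": 0.5},{"dx": 64,"dy": 4.6,"dz": 0.5,"turn": 0.0,"hand": 0.5},{"dx": 66,"dy": 4.6,"dz": 0.5,"turn": 0.0,"hand": 0.5}])

```text
time: 33.53
ee_pos: [0.5364, 0.3022, 0.0248]
tool_rot: [2.266, 2.174, -0.046]
contact_force: [-1.6, -0.3, 0.2]
opening: 0.75
```

Emit:
move_arm(motion=[{"dx": 0,"dy": 0,"dz": 0,"turn": 0,"hand": -0.8},{"dx": 0,"dy": 0,"dz": 0,"turn": 0,"hand": -0.8},{"dx": 0,"dy": 0,"dz": 0,"turn": 0,"hand": -0.8},{"dx": 0,"dy": 0,"dz": 0,"turn": 0,"hand": -0.8},{"dx": 0,"dy": 0,"dz": 0,"turn": 0,"hand": -0.8},{"dx": 0,"dy": 0,"dz": 0,"turn": 0,"hand": -0.8},{"dx": 0,"dy": 0,"dz": 8,"turn": 0,"hand": -0.8},{"dx": 0,"dy": 0,"dz": 20,"turn": 0,"hand": -0.8}])

```text
time: 34.2
ee_pos: [0.5343, 0.3013, 0.0428]
tool_rot: [-2.266, -2.174, 0.054]
contact_force: [-1.5, 0.5, -2.0]
opening: 0.439
```

```bash
python3 -c "
from h import *
snap('20',('wrist',))
print(env.read_state()['ee_pos'],env.read_state()['tool_rot'])
"
```

```text
34.2 [0.5343 0.3013 0.0428] yaw 1.5297 op 0.439 [-1.5  0.5 -2. ]
[0.53671755 0.30230765 0.04719745] [ 2.26559962  2.17363318 -0.04423709]
```

View pics/wrist_20.png

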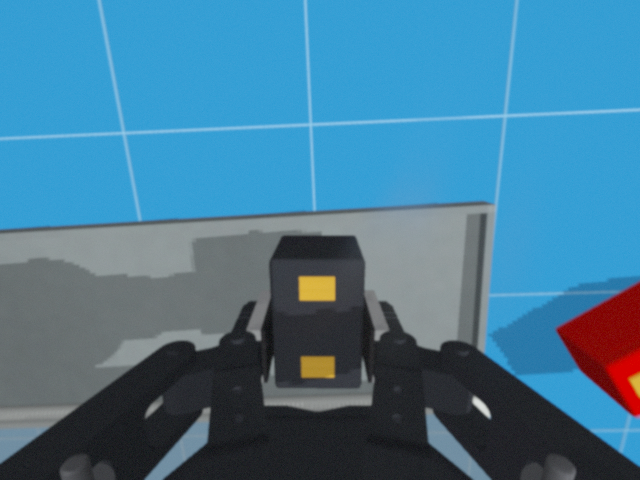

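Emit:
move_arm(motion=[{"dx": -10,"dy": 0,"dz": 0,"turn": 0,"hand": -0.8},{"dx": -25,"dy": 0,"dz": 0,"turn": 0,"hand": -0.8},{"dx": -42,"dy": 0,"dz": 0,"turn": 0,"hand": -0.8},{"dx": -60,"dy": 0,"dz": 0,"turn": 0,"hand": -0.8},{"dx": -80,"dy": 0,"dz": 0,"turn": 0,"hand": -0.8},{"dx": -105,"dy": 0,"dz": 5,"turn": 0,"hand": -0.8},{"dx": -130,"dy": 0,"dz": 20,"turn": 0,"hand": -0.8},{"dx": -145,"dy": 0,"dz": 45,"turn": 0,"hand": -0.8}])

```text
time: 34.92
ee_pos: [0.3866, 0.3007, 0.0896]
tool_rot: [-2.265, -2.175, 0.056]
contact_force: [-0.1, 0.4, -1.1]
opening: 0.434
```

Emit:
move_arm(motion=[{"dx": 0,"dy": 0,"dz": 35,"turn": 0,"hand": -0.8},{"dx": 0,"dy": -30,"dz": 65,"turn": 0,"hand": -0.8},{"dx": 0,"dy": -70,"dz": 75,"turn": 0,"hand": -0.8},{"dx": 0,"dy": -110,"dz": 75,"turn": 0.02,"hand": -0.8},{"dx": 0,"dy": -150,"dz": 75,"turn": 0.04,"hand": -0.8},{"dx": 0,"dy": -185,"dz": 75,"turn": 0.06,"hand": -0.8},{"dx": 0,"dy": -210,"dz": 75,"turn": 0.06,"hand": -0.8},{"dx": 0,"dy": -225,"dz": 75,"turn": 0.06,"hand": -0.8}])

```text
time: 35.58
ee_pos: [0.3864, 0.0733, 0.1652]
tool_rot: [2.201, 2.237, -0.055]
contact_force: [0.5, -0.1, -0.2]
opening: 0.435
```

Emit:
move_arm(motion=[{"dx": -5,"dy": -40,"dz": 0,"turn": 0,"hand": -0.8},{"dx": -10,"dy": -80,"dz": 0,"turn": 0,"hand": -0.8},{"dx": -15,"dy": -120,"dz": 0,"turn": 0,"hand": -0.8},{"dx": -18,"dy": -160,"dz": 0,"turn": 0,"hand": -0.8},{"dx": -20,"dy": -200,"dz": 0,"turn": 0,"hand": -0.8},{"dx": -20,"dy": -230,"dz": 0,"turn": 0,"hand": -0.8},{"dx": -20,"dy": -250,"dz": 0,"turn": 0,"hand": -0.8},{"dx": -20,"dy": -260,"dz": 0,"turn": 0,"hand": -0.8}])

```text
time: 36.25
ee_pos: [0.3661, -0.1893, 0.1656]
tool_rot: [2.203, 2.232, -0.055]
contact_force: [0.6, 0.5, -1.6]
opening: 0.434
```

Emit:
move_arm(motion=[{"dx": 4,"dy": -35,"dz": 0,"turn": 0.008,"hand": -0.8},{"dx": 8,"dy": -65,"dz": -10,"turn": 0.008,"hand": -0.8},{"dx": 9,"dy": -82,"dz": -25,"turn": 0.008,"hand": -0.8},{"dx": 9,"dy": -88,"dz": -36,"turn": 0.008,"hand": -0.8},{"dx": 9,"dy": -88,"dz": -42,"turn": 0.008,"hand": -0.8},{"dx": 9,"dy": -88,"dz": -42,"turn": 0.008,"hand": -0.8},{"dx": 9,"dy": -88,"dz": -42,"turn": 0.008,"hand": -0.8},{"dx": 9,"dy": -88,"dz": -42,"turn": 0.008,"hand": -0.8}])

```text
time: 36.92
ee_pos: [0.3755, -0.2763, 0.1243]
tool_rot: [2.192, 2.242, -0.055]
contact_force: [-0.0, 0.1, -1.1]
opening: 0.435
```

```bash
python3 -c "
from h import *
snap('21',('wrist','side'))
print(env.read_state()['ee_pos'])
crop('pics/wrist_21.png',230,160,160,120,5,'pics/c21.png')
m,im=held('21');print(blobs(im))
s=env.read_state();M=R.from_rotvec(s['tool_rot']).as_matrix();print(M.round(4))
"
```

```text
36.9167 [ 0.3755 -0.2763  0.1243] yaw 1.5936 op 0.435 [-0.   0.1 -1.1]
[ 0.37570874 -0.27679022  0.124649  ]
[(array([316.7, 288. ]), np.int32(944)), (array([619.5, 285.4]), np.int32(341)), (array([611.7, 331.2]), np.int32(311)), (array([317.3, 366.7]), np.int32(777)), (array([602.1, 363.6]), np.int32(293)), (array([594. , 403.7]), np.int32(263))]
[[-0.0226  0.9996 -0.0195]
 [ 0.9993  0.022  -0.03  ]
 [-0.0296 -0.0201 -0.9994]]
```

View pics/c21.png

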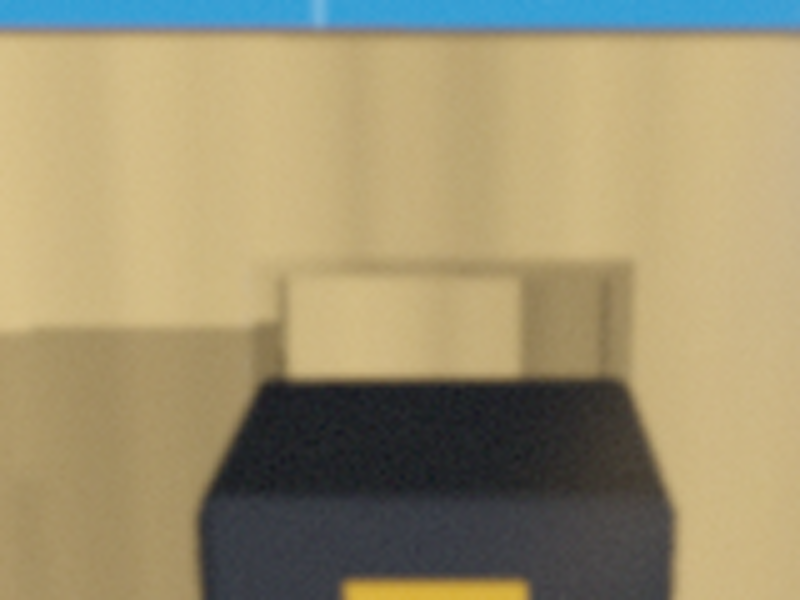

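View pics/wrist_21.png

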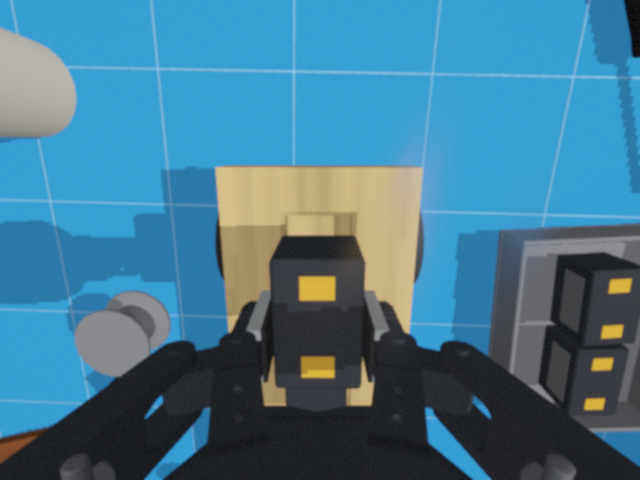

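Emit:
move_arm(motion=[{"dx": 0.2,"dy": -0.8,"dz": -8,"turn": -0.002,"hand": -0.8},{"dx": 0.2,"dy": -0.8,"dz": -18,"turn": -0.002,"hand": -0.8},{"dx": 0.2,"dy": -0.8,"dz": -26,"turn": -0.002,"hand": -0.8},{"dx": 0.2,"dy": -0.8,"dz": -32,"turn": -0.002,"hand": -0.8},{"dx": 0.2,"dy": -0.8,"dz": -36,"turn": -0.002,"hand": -0.8},{"dx": 0.2,"dy": -0.8,"dz": -38,"turn": -0.002,"hand": -0.8},{"dx": 0.2,"dy": -0.8,"dz": -40,"turn": -0.002,"hand": -0.8},{"dx": 0.2,"dy": -0.8,"dz": -41,"turn": -0.002,"hand": -0.8}])

```text
time: 37.68
ee_pos: [0.3758, -0.2776, 0.0834]
tool_rot: [2.194, 2.239, -0.055]
contact_force: [-1.1, -0.3, -1.1]
opening: 0.433
```

No contact; the block is in the mouth. I'll go on down.

Emit:
move_arm(motion=[{"dx": 0,"dy": 0,"dz": -2,"turn": 0,"hand": -0.8},{"dx": 0,"dy": 0,"dz": -4,"turn": 0,"hand": -0.8},{"dx": 0,"dy": 0,"dz": -6,"turn": 0,"hand": -0.8},{"dx": 0,"dy": 0,"dz": -8,"turn": 0,"hand": -0.8},{"dx": 0,"dy": 0,"dz": -9,"turn": 0,"hand": -0.8},{"dx": 0,"dy": 0,"dz": -9,"turn": 0,"hand": -0.8},{"dx": 0,"dy": 0,"dz": -9,"turn": 0,"hand": -0.8},{"dx": 0,"dy": 0,"dz": -9,"turn": 0,"hand": -0.8}])

```text
time: 38.35
ee_pos: [0.3758, -0.2778, 0.075]
tool_rot: [2.194, 2.238, -0.056]
contact_force: [-2.3, 0.3, 3.4]
opening: 0.439
```

Emit:
move_arm(motion=[{"dx": 0,"dy": 0,"dz": 0,"turn": 0,"hand": 0.2},{"dx": 0,"dy": 0,"dz": 0,"turn": 0,"hand": 0.2},{"dx": 0,"dy": 0,"dz": 1,"turn": 0,"hand": 0.2},{"dx": 0,"dy": 0,"dz": 15,"turn": 0,"hand": 0.3},{"dx": 0,"dy": 0,"dz": 45,"turn": 0,"hand": 0.3},{"dx": 5,"dy": 5,"dz": 80,"turn": 0,"hand": 0.3},{"dx": 25,"dy": 40,"dz": 95,"turn": 0,"hand": -1},{"dx": 45,"dy": 70,"dz": 100,"turn": 0,"hand": -1}])

```text
time: 39.02
ee_pos: [0.4229, -0.2091, 0.1793]
tool_rot: [2.193, 2.228, -0.053]
contact_force: [1.3, -0.6, -0.9]
opening: 0.382
```

```bash
python3 -c "
from h import *
snap('22',('wrist','side','scene'))
print(env.read_state()['ee_pos'],env.read_state()['tool_rot'])
crop('pics/scene_22.png',150,150,270,250,3,'pics/s22.png')
"; python3 zc.py 22
```

```text
39.0167 [ 0.4229 -0.2091  0.1793] yaw 1.5869 op 0.382 [ 1.3 -0.6 -0.9]
[ 0.42257123 -0.20638955  0.17607059] [ 2.18672513  2.24154558 -0.0542095 ]
[260.5 269.6] [343.3 202.1] [ 0.4585 -0.1475  0.1314] err 2.38
[260.5 269.6] [363.6 247.4] [ 0.3914 -0.0664  0.0436] err 0.25
[273.4 273.2] [350.6 246.6] [ 0.4269 -0.0633  0.0437] err 0.33
[283.  276.6] [340.6 245.6] [ 0.4544 -0.0629  0.0434] err 0.22
[296.4 280.3] [327.6 244.6] [ 0.4902 -0.06    0.0439] err 0.31
[190.  304.4] [382.5 190. ] [ 0.3571 -0.2782  0.0956] err 0.3
[203.3 309.5] [370.5 189. ] [ 0.3928 -0.2773  0.0957] err 0.0
[217.7 315.3] [358.1 187.9] [ 0.4302 -0.2767  0.0955] err 0.02
[231.8 321.1] [346.5 186.8] [ 0.4657 -0.2764  0.0953] err 0.19
[248.1 327.1] [333.5 185.7] [ 0.5053 -0.2748  0.0956] err 0.14
[263.1 333.1] [321.7 184.8] [ 0.5414 -0.274   0.0952] err 0.06
```

View pics/s22.png

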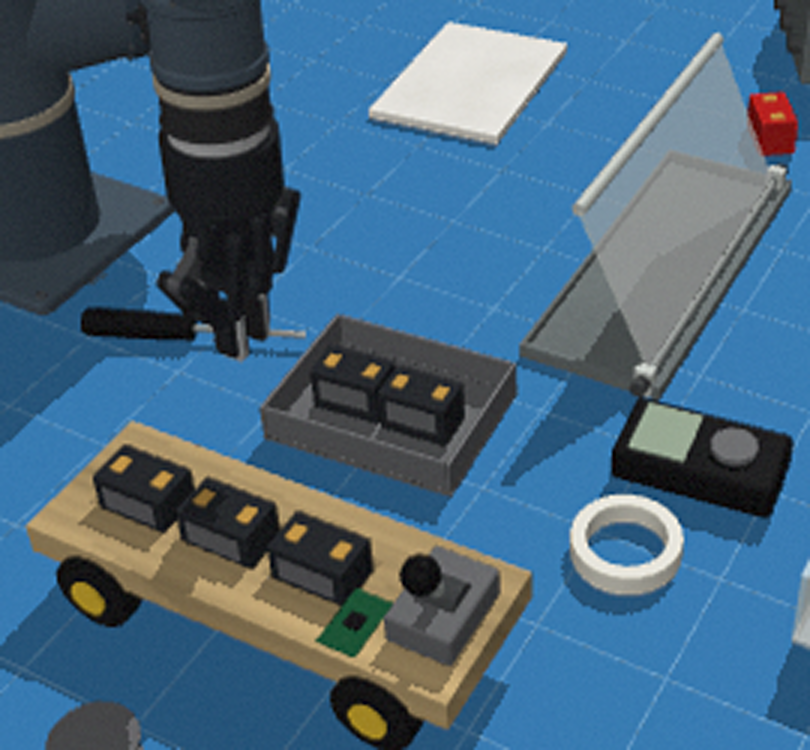

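```bash
python3 -c "
from fit import *
m=dict(np.load('w3.npz'))
print('board corner',onz(m,107,256,0.01),onz(m,160,360,.01))
crop('pics/side0.png',250,100,120,90,6,'pics/cb.png')
im=cv2.imread('pics/scene0.png'); crop(im,180,400,180,80,4,'pics/cb2.png')
"
```

```text
board corner [ 0.5676732  -0.49135749  0.01      ] [ 0.69216003 -0.45094511  0.01      ]
```

View pics/cb.png

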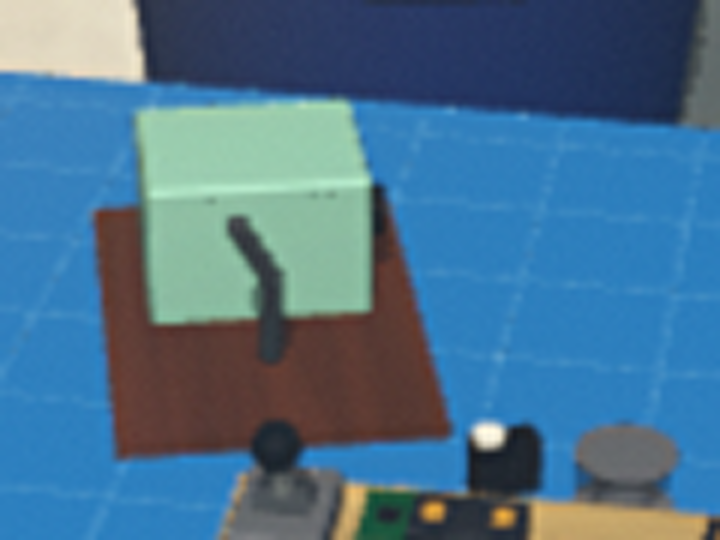

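View pics/cb2.png

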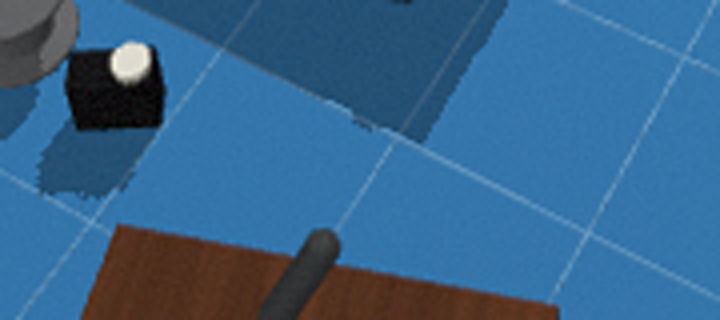

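```bash
python3 -c "
from fit import *
for v in ((295,159),(290,138)): print(tri([(ms['scene'],261,460),(ms['side'],*v)]))
"
```

```text
[ 0.6687181  -0.48091562  0.05354953]
[ 0.69193126 -0.50803235  0.11775786]
```

Emit:
move_arm(motion=[{"dx": 20,"dy": -15,"dz": 20,"turn": 0,"hand": -1},{"dx": 50,"dy": -35,"dz": 30,"turn": 0,"hand": -1},{"dx": 85,"dy": -58,"dz": 30,"turn": 0,"hand": -1},{"dx": 120,"dy": -82,"dz": 30,"turn": 0,"hand": -1},{"dx": 155,"dy": -106,"dz": 30,"turn": 0,"hand": -1},{"dx": 180,"dy": -124,"dz": 30,"turn": 0,"hand": -1},{"dx": 194,"dy": -131,"dz": 30,"turn": 0,"hand": -1},{"dx": 196,"dy": -131,"dz": 30,"turn": 0,"hand": -1}])

```text
time: 39.83
ee_pos: [0.6193, -0.3402, 0.2016]
tool_rot: [2.191, 2.242, -0.056]
contact_force: [-1.0, 1.3, -1.2]
opening: -0.001
```

Emit:
move_arm(motion=[{"dx": 0,"dy": 0,"dz": -15,"turn": 0,"hand": -1},{"dx": 0,"dy": 0,"dz": -35,"turn": 0,"hand": -1},{"dx": 0,"dy": 0,"dz": -55,"turn": 0,"hand": -1},{"dx": 0,"dy": 0,"dz": -72,"turn": 0,"hand": -1},{"dx": 0,"dy": 0,"dz": -82,"turn": 0,"hand": -1},{"dx": 0,"dy": 0,"dz": -86,"turn": 0,"hand": -1},{"dx": 0,"dy": 0,"dz": -86,"turn": 0,"hand": -1},{"dx": 0,"dy": 0,"dz": -86,"turn": 0,"hand": -1}])

```text
time: 40.5
ee_pos: [0.6191, -0.3405, 0.1165]
tool_rot: [2.191, 2.241, -0.056]
contact_force: [-0.0, 0.4, 0.6]
opening: 0.0
```

```bash
python3 -c "
from h import *
snap('23',('wrist',))
"
```

```text
40.5 [ 0.6191 -0.3405  0.1165] yaw 1.5936 op 0.0 [-0.   0.4  0.6]
```

View pics/wrist_23.png

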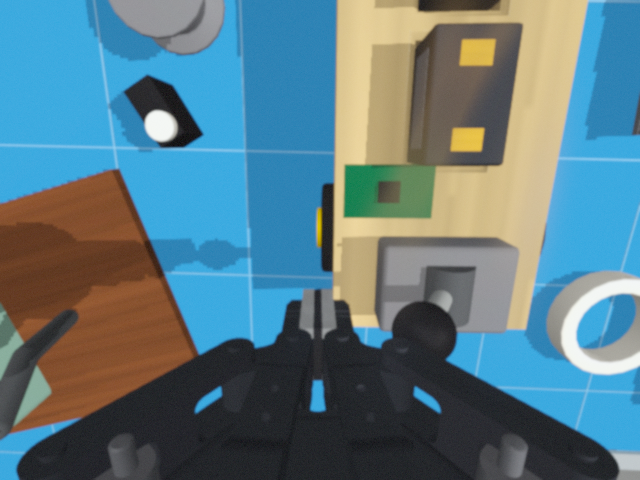

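Emit:
move_arm(motion=[{"dx": 0,"dy": 12,"dz": 2,"turn": 0,"hand": -1},{"dx": 0,"dy": 20,"dz": 2,"turn": 0,"hand": -1},{"dx": 0,"dy": 28,"dz": 2,"turn": 0,"hand": -1},{"dx": 0,"dy": 36,"dz": 2,"turn": 0,"hand": -1},{"dx": 0,"dy": 44,"dz": 2,"turn": 0,"hand": -1},{"dx": 0,"dy": 51,"dz": 2,"turn": 0,"hand": -1},{"dx": 0,"dy": 57,"dz": 2,"turn": 0,"hand": -1},{"dx": 0,"dy": 61,"dz": 2,"turn": 0,"hand": -1}])

```text
time: 41.22
ee_pos: [0.6194, -0.2779, 0.1184]
tool_rot: [2.19, 2.243, -0.055]
contact_force: [0.9, -2.9, -1.3]
opening: -0.003
```

Emit:
move_arm(motion=[{"dx": 0,"dy": 2,"dz": 0,"turn": 0,"hand": -1},{"dx": 0,"dy": 3,"dz": 0,"turn": 0,"hand": -1},{"dx": 0,"dy": 4,"dz": 0,"turn": 0,"hand": -1},{"dx": 0,"dy": 4,"dz": 0,"turn": 0,"hand": -1},{"dx": 0,"dy": 4,"dz": 0,"turn": 0,"hand": -1},{"dx": 0,"dy": 4,"dz": 0,"turn": 0,"hand": -1},{"dx": 0,"dy": 4,"dz": 0,"turn": 0,"hand": -1},{"dx": 0,"dy": 4,"dz": 0,"turn": 0,"hand": -1}])

```text
time: 41.88
ee_pos: [0.6193, -0.2751, 0.1179]
tool_rot: [2.191, 2.241, -0.057]
contact_force: [0.3, -5.4, -0.5]
opening: -0.003
```

Emit:
move_arm(motion=[{"dx": 0,"dy": 2,"dz": 0,"turn": 0,"hand": -1},{"dx": 0,"dy": 3,"dz": 0,"turn": 0,"hand": -1},{"dx": 0,"dy": 4,"dz": 0,"turn": 0,"hand": -1},{"dx": 0,"dy": 4,"dz": 0,"turn": 0,"hand": -1},{"dx": 0,"dy": 4,"dz": 0,"turn": 0,"hand": -1},{"dx": 0,"dy": 4,"dz": 0,"turn": 0,"hand": -1},{"dx": 0,"dy": 4,"dz": 0,"turn": 0,"hand": -1},{"dx": 0,"dy": 4,"dz": 0,"turn": 0,"hand": -1}])

```text
time: 42.55
ee_pos: [0.6193, -0.275, 0.1179]
tool_rot: [2.191, 2.234, -0.063]
contact_force: [1.9, -9.1, -1.6]
opening: 0.0
```

Emit:
move_arm(motion=[{"dx": 0,"dy": -8,"dz": 0,"turn": 0,"hand": -1},{"dx": 0,"dy": -20,"dz": 5,"turn": 0,"hand": -1},{"dx": 0,"dy": -25,"dz": 40,"turn": 0,"hand": -1},{"dx": 0,"dy": -25,"dz": 75,"turn": 0,"hand": -1},{"dx": -30,"dy": -15,"dz": 95,"turn": 0,"hand": -1},{"dx": -70,"dy": 0,"dz": 100,"turn": 0,"hand": -1},{"dx": -110,"dy": 15,"dz": 100,"turn": 0,"hand": -1},{"dx": -145,"dy": 30,"dz": 100,"turn": 0,"hand": -1}])

```text
time: 43.22
ee_pos: [0.4729, -0.2438, 0.2182]
tool_rot: [2.191, 2.236, -0.06]
contact_force: [0.3, -0.0, 0.5]
opening: -0.003
```

Emit:
move_arm(motion=[{"dx": -35,"dy": 30,"dz": 0,"turn": 0,"hand": -1},{"dx": -65,"dy": 60,"dz": 0,"turn": 0,"hand": -1},{"dx": -90,"dy": 90,"dz": 0,"turn": 0,"hand": -1},{"dx": -110,"dy": 115,"dz": 0,"turn": 0,"hand": -1},{"dx": -120,"dy": 130,"dz": 0,"turn": 0,"hand": -1},{"dx": -120,"dy": 135,"dz": 0,"turn": 0,"hand": -1},{"dx": -120,"dy": 135,"dz": 0,"turn": 0,"hand": -1},{"dx": -120,"dy": 135,"dz": 0,"turn": 0,"hand": -1}])

```text
time: 43.88
ee_pos: [0.3534, -0.1088, 0.2182]
tool_rot: [2.19, 2.236, -0.059]
contact_force: [0.5, 0.5, -0.7]
opening: -0.003
```

```bash
python3 -c "
from h import *
snap('24',('scene','side'))
crop('pics/scene_24.png',150,150,270,250,3,'pics/s24.png')
crop('pics/side_24.png',210,150,210,200,3.8,'pics/d24.png')
for n in ('scene','side'):
  a=cv2.imread(f'pics/{n}0.png');b=cv2.imread(f'pics/{n}_24.png')
  x,y=((285,310) if n=='scene' else (285,165))
  cv2.imwrite(f'pics/cmp_{n}.png',cv2.resize(np.hstack([a[y:y+50,x:x+40],b[y:y+50,x:x+40]]),None,fx=8,fy=8,interpolation=cv2.INTER_CUBIC))
a=cv2.imread('pics/cmp_scene.png');b=cv2.imread('pics/cmp_side.png');cv2.imwrite('pics/cmp.png',cv2.resize(np.hstack([a,b]),None,fx=.6,fy=.6))
"; python3 zc.py 24
```

```text
43.8833 [ 0.3534 -0.1088  0.2182] yaw 1.5919 op -0.003 [ 0.5  0.5 -0.7]
[260.5 269.5] [363.6 247.4] [ 0.3914 -0.0662  0.0438] err 0.22
[273.3 273.2] [350.5 246.7] [ 0.4269 -0.0632  0.0435] err 0.12
[283.  276.6] [340.5 245.5] [ 0.4546 -0.0631  0.0436] err 0.16
[296.4 280.3] [327.6 244.6] [ 0.4902 -0.06    0.0439] err 0.31
[189.8 304.2] [382.8 190. ] [ 0.3563 -0.278   0.0957] err 0.38
[203.7 309.6] [370.4 189.1] [ 0.3932 -0.2769  0.0954] err 0.17
[217.3 315.5] [358.5 187.8] [ 0.4293 -0.2774  0.0954] err 0.22
[231.8 321.1] [346.5 186.8] [ 0.4657 -0.2764  0.0953] err 0.19
[248.1 327.1] [333.5 185.7] [ 0.5053 -0.2748  0.0956] err 0.14
[263.2 333. ] [321.6 184.6] [ 0.5417 -0.2741  0.0958] err 0.04
```

View pics/s24.png

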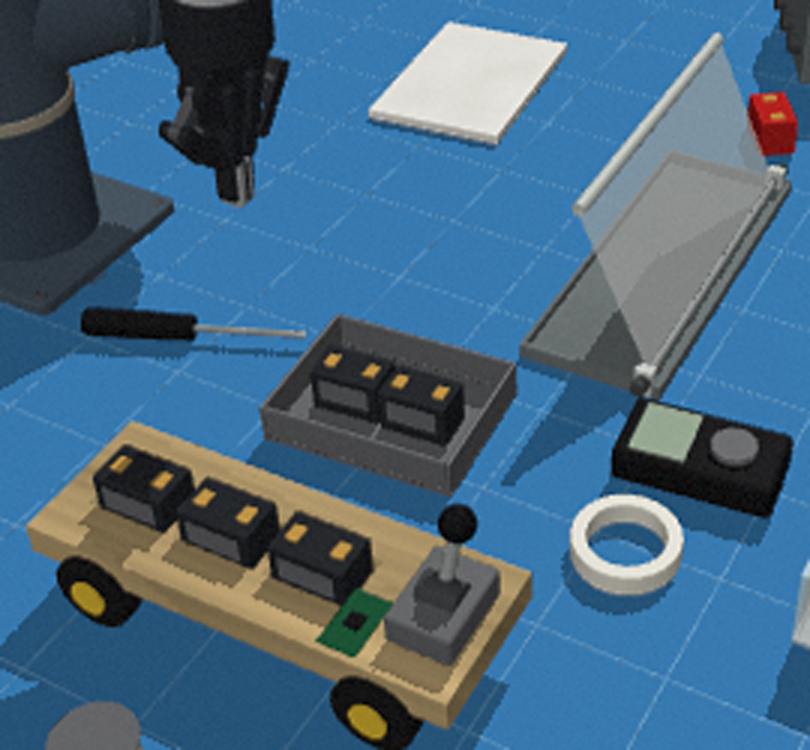

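View pics/cmp.png

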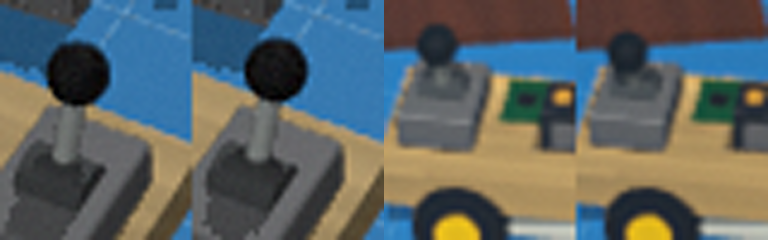

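View pics/d24.png

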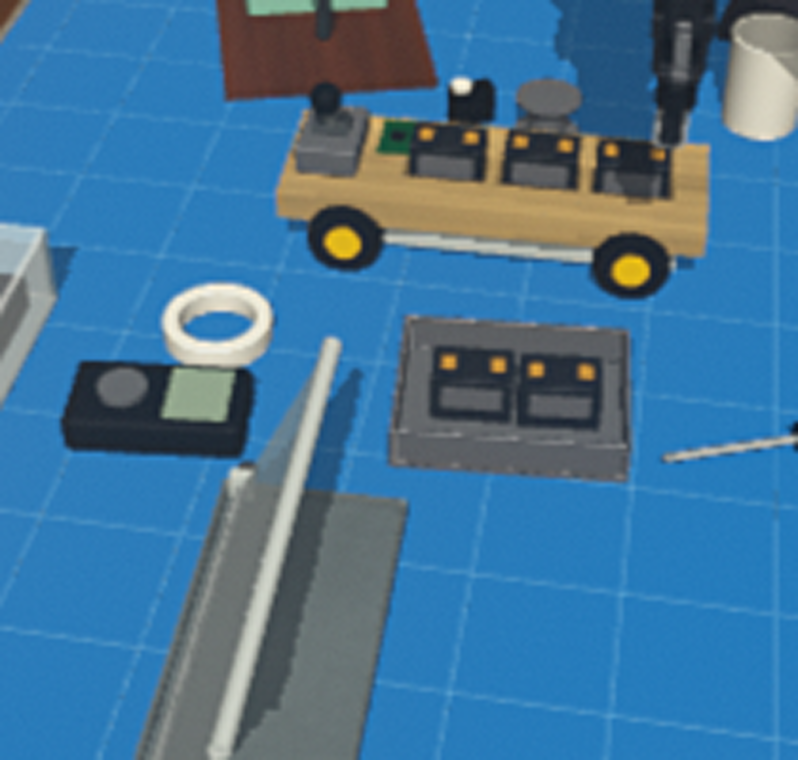

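```bash
python3 -c "
from h import *
a=cv2.imread('pics/scene0.png').astype(int);b=cv2.imread('pics/scene_24.png').astype(int)
for n,(x,y,w,h) in dict(tape=(335,310,50,45),meter=(350,275,70,50),servo=(193,405,30,30),spool=(165,383,35,40),red=(398,178,20,26)).items(): print(n,np.abs(a-b)[y:y+h,x:x+w].mean().round(2))
print(job.hand_in())"
```

```text
tape 2.63
meter 2.89
servo 3.19
spool 4.73
red 2.81
the job is handed in; nothing more can be done
None
```

The job is finished and handed in at about 44 s of the 210 s. I flipped the switch to off and moved both spent blocks into the return bin. I then loaded the three fresh blocks from behind the shield into pockets 2, 1 and 0, and flipped the switch back to on.

What the last checks showed:
- **Blocks:** all three fresh blocks sit flat. Their contact pads measured 95.3 to 95.8 mm above the table, against 95.7 to 95.9 mm for the original seated blocks. Both spent blocks are in the bin.
- **Switch:** I pushed it to its stop in both directions, and the force rose while the hand no longer moved. At the end the ball stood about 1 pixel further over than at the start. I take that as fully on.
- **Shield and bystanders:** the shield is closed and the locker empty. The tape, multimeter, servo, spool and red look-alike show no real change against the first picture. The spool's image differed slightly more than the others, which I put down to the arm's moving shadow.

Three things did not go smoothly:
- **Pocket 1:** the first try landed on the bevelled edge with about 13 N. Moving 1.6 mm sideways let it drop in.
- **Third block:** it had been knocked a few centimetres before I reached it, so I located it again before gripping.
- **Tool tilt:** the tool built up a tilt of about 2 degrees during the run, but the blocks still seated flat.

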